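Load a toroid into the raked single-turn core fixture

TASK

Load the single-turn core fixture so that the core can be measured: hang the white insulating holder (hub outwards), then the green ring core over its hub, then the black cap on the raked arbor, each nested fully home on the one before and let go before the next is fetched. Lock the cap: feel for the arbor's cross pin with the cap's slots without forcing it, press gently against the spring, turn clockwise to the stop and let the pin spring up into its pockets, so that the stack stays clamped. The ferrite chips easily, so keep every push light, and leave the other things on the bench as they are.

Things in the scene. Friction and masses are not known exactly. Their poses are not given: they have to be found in the camera images.
- arbor_seat (a point): Centre of the round brass seat (55 mm wide) of the raked fixture, on the arbor's axis. z points out along the arbor, upwards, leaning 30 deg from vertical to the fixture's front; y is level; x runs up the slope. All 'out' heights are along z from here. A spigot 22 mm wide with a tapered rim stands 5 mm out of the seat and centres the holder. The copper arbor, 12 mm thick, ends 45 mm out (last 6 mm tapered).
- seat_rim (a point): On the arbor's axis at the rim of the aluminium cup round the seat, 5.5 mm below the seat's face (out = -5.5 mm); the cup is 73 mm wide, axes as arbor_seat. The seat is sprung along the axis: it carries 5 N before it gives, then yields 1 mm for each 1.5 N, and stops hard 10 mm in. arbor_seat stays where the unloaded seat is.
- pin_mid (a point): Middle of the arbor's steel cross pin, 30 mm out. The pin is 4 mm thick (28 to 32 mm out) and reaches 10.5 mm to either side of the axis. The arbor is held fast, but was screwed in at random: the pin lies along this point's x axis turned about z by an unknown angle, up to 0.7 rad either way. This point's axes are those of arbor_seat and do NOT show the pin's angle: look or feel for it.
- holder_mid (a point): White plastic holder, a flanged bush lying hub up: flange 56 mm wide, 5 mm thick; hub 30 mm wide, 12 mm tall on it (17 mm in all); bore 24 mm right through, so it passes the pin and fits over the seat's spigot; 50 g. Point on its axis, 8.5 mm above its underside; z points out of the hub. Grip the hub from above. Home on the seat, this point is 8.5 mm out.
- core_mid (a point): Green coated ferrite ring core: 62 mm outside, bore 33 mm, 22 mm high, both faces alike, lying flat; about 0.22 kg, brittle. Point at its centre. It fits over the holder's hub and rests on its flange: its centre is then 7.5 mm beyond the holder's point, 16 mm out, and its outer face 27 mm out. Grip it across the outside.
- cap_mid (a point): Black knurled cap: an open cup 46 mm wide, 20 mm high with a brass floor 6 mm thick, on a brass boss 25 mm wide, 5 mm high that points down (25 mm in all); about 90 g. Point on its axis, 15 mm above the boss's underside; z out of the open side. Bore 15 mm; a slot 7 mm wide for the pin crosses boss and floor along the cap's x (white marks on the rim at its ends). Same both ways round. Grip the cup.
- cap: The cap; origin on its axis at the boss's underside, x along the slot. Where cap_mid stands: resting on the pin, 47 mm out; pin in the slot and cap just on the core, 37 mm; below 32 mm the pin is clear above the floor (takes about 13 N) and the cap turns clockwise, seen from outside, by 62 deg to a stop; let go there it springs out 2.5 mm till pockets catch the pin, 34.5 mm, clamped by about 8 N.
- core: The core; origin on its axis at its underside.
- holder: The holder; origin on its axis at its underside.
- core_fixture: The fixture, a fixed dark grey cast block 92 mm deep, 96 mm wide, 83 mm high at its back, its face raked 30 deg towards its front, with cup, seat and arbor on it; origin at the centre of its underside, front to -x. The raked face lies 21 mm below the seat's face, the cup's flange is 82 mm wide.
- film_cap: Bystander: blue film capacitor block, 35 x 57 x 57 mm, wires up; origin at its underside.
- solder_spool: Bystander: spool of solder, white wire between blue flanges, 55 mm wide, 44 mm high, standing; origin at its underside.
- bnc_tee: Bystander: steel coaxial tee, 31 x 48 x 15 mm, lying; origin at its underside.
- esd_mat: Blue mat, 185 x 360 x 2 mm, flat on the bench; the holder, core and cap start on it. Origin under its centre.

How it is judged:
On the way, in this order (a step that is already met when the one before it is completed fails the run):
1. The holder hangs on the arbor, hub outwards, home on the seat over its spigot, and is let go (x of holder_mid in the frame of arbor_seat between -0.003 and 0.003 m and y of holder_mid in the frame of arbor_seat between -0.003 and 0.003 m and angle between the z axis of holder_mid and the z axis of arbor_seat, either way round below 0.09 rad and z of holder_mid in the frame of arbor_seat between 0.006 and 0.0102 m and contact force between the fingers and holder below 0.3 N), for 0.2 s.
2. The core hangs over the holder's hub against its flange and is let go (x of holder_mid in the frame of arbor_seat between -0.003 and 0.003 m and y of holder_mid in the frame of arbor_seat between -0.003 and 0.003 m and angle between the z axis of each of holder_mid, core_mid and the z axis of arbor_seat, either way round below 0.09 rad and x of core_mid in the frame of holder_mid between -0.0035 and 0.0035 m and y of core_mid in the frame of holder_mid between -0.0035 and 0.0035 m and z of core_mid in the frame of holder_mid between 0.006 and 0.009 m and z of holder_mid in the frame of arbor_seat between 0.006 and 0.0102 m and contact force between the fingers and core below 0.3 N), for 0.2 s.
3. The cap is on the core with the pin through its slots and presses on the spring (x of core_mid in the frame of holder_mid between -0.0035 and 0.0035 m and y of core_mid in the frame of holder_mid between -0.0035 and 0.0035 m and z of core_mid in the frame of holder_mid between 0.006 and 0.009 m and angle between the z axis of core_mid and the z axis of arbor_seat, either way round below 0.09 rad and x of cap_mid in the frame of arbor_seat between -0.003 and 0.003 m and y of cap_mid in the frame of arbor_seat between -0.003 and 0.003 m and z of cap_mid in the frame of arbor_seat between 0.026 and 0.0362 m and contact force between cap and core above 4 N), for 0.1 s.
At the end, for the whole second after the job is handed in: Holder, core and cap hang on the arbor in this order, square (0.09 rad), centred (3 to 3.5 mm) and nested (core centre 6 to 9 mm outside the holder's); the cap is locked by itself, pin in its pockets (point 33.2 to 36 mm from the seat point), pressing the core with over 4 N (x of holder_mid in the frame of arbor_seat between -0.003 and 0.003 m and y of holder_mid in the frame of arbor_seat between -0.003 and 0.003 m and angle between the z axis of each of holder_mid, core_mid, cap_mid and the z axis of arbor_seat, either way round below 0.09 rad and z of holder_mid in the frame of arbor_seat between 0.0042 and 0.0078 m and x of core_mid in the frame of holder_mid between -0.0035 and 0.0035 m and y of core_mid in the frame of holder_mid between -0.0035 and 0.0035 m and z of core_mid in the frame of holder_mid between 0.006 and 0.009 m and x of cap_mid in the frame of arbor_seat between -0.003 and 0.003 m and y of cap_mid in the frame of arbor_seat between -0.003 and 0.003 m and z of cap_mid in the frame of arbor_seat between 0.0332 and 0.036 m and contact force between cap and core above 4 N and linear speed of cap below 0.01 m/s); the robot touches nothing.
It fails at once if The core is pressed with more than 30 N by the cap, the holder or the fixture (contact force between core and cap above 30 N or contact force between core and holder above 30 N or contact force between core and core_fixture above 30 N).
It fails at once if The cap is forced on the arbor and its pin with more than 60 N (contact force between cap and core_fixture above 60 N).
It fails at once if A bystander (film capacitor, solder spool, coaxial tee) is moved by more than 30 mm or tipped (distance of any of film_cap, solder_spool, bnc_tee from where it was at the start of the episode above 0.03 m or angle between any of film_cap, solder_spool's own z axis and vertical above 0.5 rad).
It also fails if it takes over 72 s, if anything falls off the work surface, if the arm or the gripper's body presses on something with over 40 N, if the wrist force passes 120 N, or if a joint passes its speed limit or range.

ROBOT

A 7-joint arm with a two-finger parallel gripper is mounted at the origin on a cart in front of the work surface, level with it; the furniture and walls round the work are solid. World frame = base frame: x ahead of the robot, y to its left, z up, the work surface at z = 0. Lengths are in m, angles in rad, forces in N, time in s.
With the tool pointing down it reaches from about 0.35 to 0.9 m from the base axis. Payload 19.9 kg.
Tool frame: the origin (TCP) lies at the very end of the fingers, on their centre line; the grasp point (between the pads) lies 19 mm behind it (r.grasp_offset is the z of the grasp point in the tool frame, in m); z points along the fingers, y is the line along which they close (so a half turn about z gives the same grasp; the last joint's range is limited). The gripper opens to 94 mm and grips with 3 to 60 N. Pads are 16 mm wide; open, the fingers measure 119 mm over their backs; the gripper's body (75 mm by 177 mm) begins 78 mm behind the grasp point.
Start: joints at [1.113, 0.417, -0.01, 1.614, 0.005, 1.111, -0.053], TCP at [0.253, -0.571, 0.205] pointing down, gripper open.
Joint ranges: [-2.81, 2.81], [-0.39, 2.02], [-1.27, 1.25], [0.06, 2.57], [-1.19, 4.33], [0.19, 2], [-2.82, 2.82]. Speed limits (rad/s): [1.89, 1.89, 2.39, 2.39, 3.01, 3.01, 3.01].

INTERFACE

Orientations are given as a rotation vector (axis times angle).
In Python, from plant import r gives the robot as it stands.
- The arm moves only by the shell command python3 -m handwheel 'ROWS' [FORCE]. ROWS is text: rows parted by semicolons, each of 7 numbers parted by spaces: the closure, from 0 (fully open) to 1 (shut), then the shift along the tool's x, y, z in mm, then the turn, a rotation vector about the tool's x, y, z in rad. A call has exactly 5 rows; each row shifts and turns the commanded pose from where the row before left it, along the tool's axes as they then stand; what a row does not reach is not made up. A row lasts 1/12 s, in which the tool goes at most 41.7 mm and 7.16 degrees, less where a joint would pass 70% of its speed; a pose out of reach is approached as far as the arm can. A call is refused whole if a number of a shift passes 41.7 or a number of a turn 0.125, either way. A call with a gripper value outside its range is refused whole. The fingers move at their own pace and stop on an object; FORCE is the grip in N (left out, the last holds). Time passes only in rows, so rows that do not move let the fingers close, or fill a call up. It gives the time, the measured TCP pose, the force, the opening and the grip force at its end, in the units of the state.
- r.sense(): the state, without advancing time (a new reading comes with each control period).
- r.read_camera(name): name is "scene" or "top" or "wrist"; returns (picture, depth): 384x512x3 uint8, red, green, blue; 384x512 float32, m along the optical axis (not along the pixel's ray), 0 where there is no reading.
- r.camera_model(name): a dict with "fx", "fy", "cx", "cy" (pixels), "R" (3x3) and "t" (3): a world point X has camera coordinates R X + t. Camera axes: x right, y down, z forward; pixel columns grow to the right and rows downward; lengths in m; the calibration is good to about 2 mm. A picture is of the moment at which its call begins: read the wrist's pose just before it. camera_model takes no time and is no camera call; for the wrist camera it gives the pose at the moment of the call.
- r.close_job(): hands the job in; it is judged then, once.
The state is a dict: "clock": time; "qpos": joint angles; "joint_vel": joint speeds; "joint_torque": joint torques, N m; "eef_pos": TCP position; "ee_rot": TCP orientation; "ft_force": force on the tool from outside, world axes, zero at the start; "wrist_torque": the same for the moment, N m; "width": finger opening in m; "grip_force": force on a finger pad.
Only numpy, scipy, OpenCV 4.12 (cv2) and the standard library are available. Lean on these libraries where they do the work, as an engineer would, in place of code of your own. Each camera call takes 0.05 s, during which the arm holds its last target. There are 200 camera calls.

## Working session

There is one attempt and no reset: what is moved stays moved. The work goes in short steps, Python scripts to look and compute and a shell command to move; the robot and the scene stay as the last step left them, time stands still between calls to the robot, and variables do not carry over. Pictures are saved under pics/ and viewed, at most 10 in all, crops included, and the job is handed in when it is done.

```bash
ls; mkdir -p pics; cat > h.py <<'E'
import numpy as np, cv2
from scipy.spatial.transform import Rotation as R
from plant import r
def cloud(name):
    m=r.camera_model(name); im,d=r.read_camera(name)
    v,u=np.mgrid[:d.shape[0],:d.shape[1]]
    P=np.stack([(u-m['cx'])/m['fx']*d,(v-m['cy'])/m['fy']*d,d],-1)
    W=(P-np.array(m['t']))@np.array(m['R'])
    W[d==0]=np.nan
    return im,W
def save(im,f): cv2.imwrite('pics/'+f,im[:,:,::-1])
E
python3 - <<'E'
from h import *
s=r.sense(); print({k:np.round(v,3) for k,v in s.items()}, r.grasp_offset)
a,W=cloud('scene'); b,V=cloud('top')
np.savez('v.npz',a=a,W=W,b=b,V=V)
c=np.vstack([a,b]); c=cv2.resize(c,(800,1200)); save(c[:600],'scene.png'); save(c[600:],'top.png')
for n in ('scene','top','wrist'):
  m=r.camera_model(n); print(n,m['fx'],np.round(-np.array(m['R']).T@np.array(m['t']),3))
E
```

```text
pics
{'clock': np.float64(0.0), 'qpos': array([ 1.112,  0.418, -0.01 ,  1.614,  0.005,  1.111, -0.053]), 'joint_vel': array([-0.001, -0.001, -0.   , -0.   , -0.   ,  0.001,  0.001]), 'joint_torque': array([ 0.0000e+00, -8.5126e+01,  6.3900e-01, -4.2600e+01, -4.9000e-02,
        1.9000e-02,  0.0000e+00]), 'eef_pos': array([ 0.253, -0.571,  0.205]), 'ee_rot': array([-3.072e+00, -6.500e-01,  1.000e-03]), 'ft_force': array([ 0.288, -0.237,  0.236]), 'wrist_torque': array([ 0.004,  0.014, -0.017]), 'grip_force': np.float64(0.0), 'width': np.float64(0.094)} -0.0188
scene 474.19145307445666 [0.077 0.422 0.854]
top 461.2790915405809 [ 0.338 -0.193  1.026]
wrist 300.5150775843686 [ 0.313 -0.544  0.383]
```

View pics/scene.png

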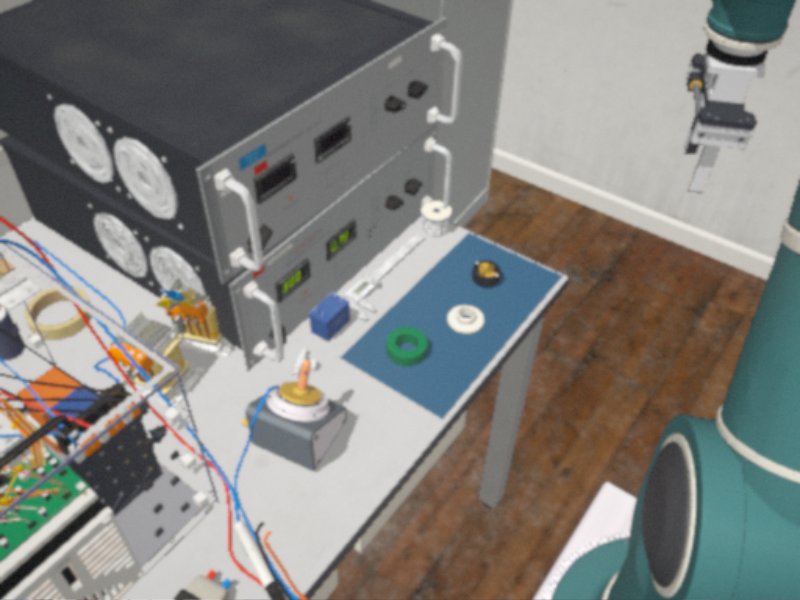

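View pics/top.png

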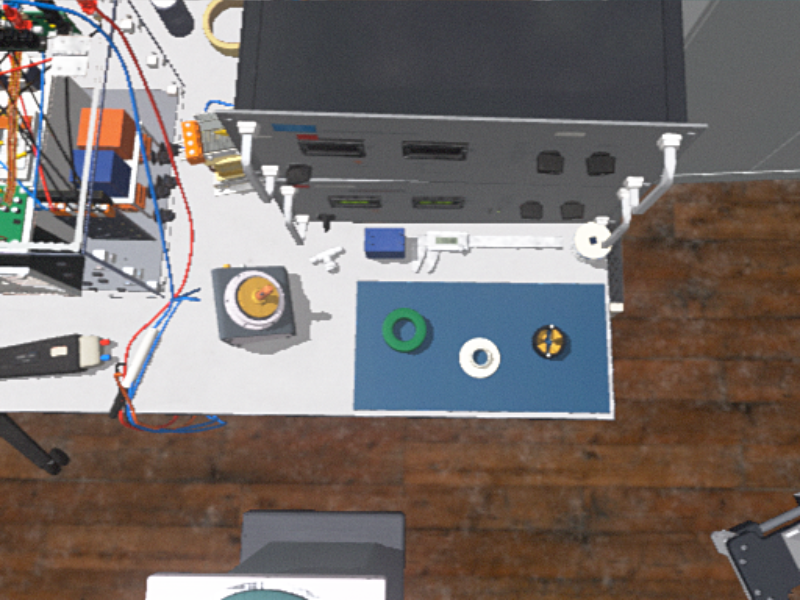

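The top picture shows, in 800x600 pixels, the fixture at (255,300), core (405,330), holder (480,357) and cap (549,342) on the mat. The film cap is at (385,243), the tee at (327,258) and the spool at (595,240). Next I turn these into positions.

```bash
python3 - <<'E'
from h import *
z=np.load('v.npz')
for im,W,n in ((z['b'],z['V'],'top'),(z['a'],z['W'],'scene')):
  hsv=cv2.cvtColor(im,cv2.COLOR_RGB2HSV); H,S,Vv=[hsv[...,i].astype(int) for i in range(3)]
  X,Y,Z=[W[...,i] for i in range(3)]
  mat=(abs(H-104)<8)&(S>120)&(abs(Z)<.01); 
  print(n,'mat',np.nanpercentile(W[mat],[1,99],axis=0).round(3).tolist())
  x0,x1=np.percentile(X[mat],[1,99]);y0,y1=np.percentile(Y[mat],[1,99])
  on=(X>x0)&(X<x1)&(Y>y0)&(Y<y1)&(Z>.006)&(Z<.06)
  k,l,st,c=cv2.connectedComponentsWithStats(on.astype(np.uint8))
  for i in range(1,k):
    if st[i,4]>60:
      p=W[l==i]; zt=np.percentile(p[:,2],95); t=p[p[:,2]>zt-.004]
      (cx,cy),rad=cv2.minEnclosingCircle(t[:,:2].astype(np.float32))
      print(st[i,4],'rgb',im[l==i].mean(0).round(),'ztop',zt.round(4),'circ',round(cx,4),round(cy,4),round(rad,4),'bbox',np.percentile(p,[2,98],axis=0).round(3).tolist())
  # fixture
  fx=(X>.2)&(X<.75)&(Y>-.05)&(Y<.25)&(Z>.012)&(Z<.2)&(X<.62)
  br=fx&(H>10)&(H<30)&(S>110)&(Vv>90)
  k,l,st,c=cv2.connectedComponentsWithStats(br.astype(np.uint8))
  for i in range(1,k):
    if st[i,4]>30: 
      p=W[l==i]; m=p.mean(0); q=p
      for _ in range(6):
        m=q.mean(0); nn=np.linalg.svd(q-m)[2][2]; nn*=np.sign(nn[2]); q=p[abs((p-m)@nn)<.003]
      print('brass',st[i],m.round(4),'n',nn.round(3),len(q))
  dg=fx&(S<70)&(Vv<120)&(Vv>35)
  k,l,st,c=cv2.connectedComponentsWithStats(dg.astype(np.uint8))
  for i in range(1,k):
    if st[i,4]>200: 
      p=W[l==i]; print('grey',st[i],np.percentile(p,[1,99],axis=0).round(3).tolist())
E
```

```text
top mat [[0.374, -0.466, -0.001], [0.553, 0.16, 0.008]]
137 rgb [139. 134. 175.] ztop 0.05 circ 0.5488 0.1433 0.0045 bbox [[0.493, 0.136, 0.006], [0.552, 0.16, 0.054]]
568 rgb [108. 107. 113.] ztop 0.0588 circ 0.5001 0.0262 0.0528 bbox [[0.459, -0.028, 0.011], [0.551, 0.053, 0.059]]
489 rgb [ 53. 133.  95.] ztop 0.0275 circ 0.4827 -0.1826 0.0308 bbox [[0.453, -0.21, 0.008], [0.511, -0.155, 0.028]]
333 rgb [120. 103.  70.] ztop 0.0302 circ 0.4683 -0.3855 0.0228 bbox [[0.448, -0.407, 0.007], [0.49, -0.364, 0.031]]
380 rgb [239. 239. 235.] ztop 0.0204 circ 0.4462 -0.2891 0.0151 bbox [[0.421, -0.314, 0.006], [0.472, -0.264, 0.021]]
brass [152 177  26  26 483] [0.5145 0.0138 0.0821] n [ 0.082 -0.492  0.867] 381
grey [ 57 133  43  21 462] [[0.607, 0.182, 0.014], [0.613, 0.249, 0.154]]
grey [140 171  50  50 726] [[0.459, -0.028, 0.015], [0.564, 0.064, 0.086]]
scene mat [[0.377, -0.462, -0.002], [0.55, 0.171, 0.008]]
259 rgb [102.  92.  69.] ztop 0.0279 circ 0.4673 -0.382 0.0241 bbox [[0.445, -0.403, 0.009], [0.487, -0.36, 0.029]]
206 rgb [226. 223. 212.] ztop 0.0181 circ 0.4457 -0.2861 0.0157 bbox [[0.419, -0.311, 0.006], [0.47, -0.261, 0.019]]
477 rgb [ 50. 127.  90.] ztop 0.0256 circ 0.4821 -0.1796 0.0313 bbox [[0.452, -0.206, 0.007], [0.509, -0.15, 0.026]]
1200 rgb [125. 130. 142.] ztop 0.0566 circ 0.51 0.0722 0.0845 bbox [[0.458, -0.019, 0.007], [0.545, 0.167, 0.059]]
brass [180 231  25  28 320] [0.5115 0.0186 0.0872] n [-0.22   0.33   0.918] 86
brass [ 70 270  10   9  42] [0.6041 0.2179 0.1555] n [ 0.944 -0.015  0.329] 40
grey [ 51 246  32  26 272] [[0.601, 0.188, 0.176], [0.62, 0.242, 0.2]]
grey [  60  266   44   60 1417] [[0.528, 0.186, 0.014], [0.614, 0.249, 0.145]]
grey [162 270  41  30 518] [[0.458, 0.059, 0.014], [0.544, 0.079, 0.074]]
```

```bash
cat >> h.py <<'E'
def pose():
    s=r.sense(); return np.array(s['eef_pos']), R.from_rotvec(s['ee_rot']).as_matrix()
def frame(n,yaw=0.):   # tool z=-n, tool x = level-ish towards world +x rotated by yaw about tool z
    zt=-np.asarray(n)/np.linalg.norm(n); x=np.array([1,0,0])-zt*zt[0]
    if abs(zt[2])<.98: x=np.cross([0,0,1],zt); x*=np.sign(x[0])
    x/=np.linalg.norm(x); M=np.c_[x,np.cross(zt,x),zt]
    return M@R.from_rotvec([0,0,yaw]).as_matrix()
def need(p,M,label=''):
    p0,M0=pose(); rv=R.from_matrix(M0.T@M).as_rotvec()
    print(label,'shift first (old axes) mm',(M0.T@(p-p0)*1e3).round(1),'turn',rv.round(3),'deg',np.degrees(np.linalg.norm(rv)).round(1),'shift after turn',(M.T@(p-p0)*1e3).round(1))
E
python3 - <<'E'
from h import *
p,M=pose(); m=r.camera_model('wrist'); Rc=np.array(m['R']); c=-Rc.T@np.array(m['t'])
print('cam in tool',M.T@(c-p),'\n',(M.T@Rc.T).round(3)); print('tool\n',M.round(3))
ct=M.T@(c-p); RT=M.T@Rc.T
n=np.array([.0825,-.493,.866]); T=frame(n); print(T.round(3))
seat=np.array([.5145,.0138,.082])
# camera forward in tool frame
f=RT[:,2]; cam=seat-T@f*.27; need(cam-T@ct,T,'view'); print(cam-T@ct)
E
```

```text
cam in tool [ 0.06563178 -0.00040325 -0.17784936] 
 [[ 0.001 -0.973 -0.232]
 [ 1.     0.001  0.001]
 [-0.001 -0.232  0.973]]
tool
 [[ 0.914  0.405 -0.   ]
 [ 0.405 -0.914  0.001]
 [-0.    -0.001 -1.   ]]
[[ 0.986  0.143 -0.083]
 [ 0.165 -0.854  0.493]
 [ 0.    -0.5   -0.866]]
view shift first (old axes) mm [ 462.6 -388.4   50. ] turn [0.52  0.066 0.245] deg 33.1 shift after turn [ 351.6 -400.7  288.5]
[ 0.51859048 -0.0286672   0.15532329]
```

```bash

python3 -m handwheel '0 23 -19.4 2.5 0 0 0;0 23 -19.4 2.5 0 0 0;0 23 -19.4 2.5 0 0 0;0 23 -19.4 2.5 0 0 0;0 23 -19.4 2.5 0 0 0' 
python3 -m handwheel '0 23 -19.4 2.5 0 0 0;0 23 -19.4 2.5 0 0 0;0 23 -19.4 2.5 0 0 0;0 23 -19.4 2.5 0 0 0;0 23 -19.4 2.5 0 0 0' 
python3 -m handwheel '0 23 -19.4 2.5 0 0 0;0 23 -19.4 2.5 0 0 0;0 23 -19.4 2.5 0 0 0;0 23 -19.4 2.5 0 0 0;0 23 -19.4 2.5 0 0 0' 
python3 -m handwheel '0 23 -19.4 2.5 0 0 0;0 23 -19.4 2.5 0 0 0;0 23 -19.4 2.5 0 0 0;0 23 -19.4 2.5 0 0 0;0 23 -19.4 2.5 0 0 0' 
python3 -m handwheel '0 0 0 0 .104 .013 .049;0 0 0 0 .104 .013 .049;0 0 0 0 .104 .013 .049;0 0 0 0 .104 .013 .049;0 0 0 0 .104 .013 .049' 
cat > fix.py <<'E'
from h import *
import sys
im,W=cloud('wrist'); np.savez('w.npz',im=im,W=W)
save(cv2.resize(im,(800,600)),sys.argv[1])
p,M=pose(); print(p.round(4)); print(M.round(3))
E
python3 fix.py w1.png
```

```text
clock: 0.52
eef_pos: [0.3192, -0.4347, 0.1926]
ee_rot: [-3.073, -0.65, 0.0]
ft_force: [1.5, 0.1, -0.9]
width: 0.094
grip_force: 0.0
clock: 0.93
eef_pos: [0.385, -0.2995, 0.1802]
ee_rot: [-3.073, -0.65, 0.0]
ft_force: [0.4, 0.2, -0.2]
width: 0.0944
grip_force: 0.0
clock: 1.35
eef_pos: [0.451, -0.1643, 0.1678]
ee_rot: [-3.074, -0.65, 0.0]
ft_force: [1.6, -0.9, -1.0]
width: 0.0939
grip_force: 0.0
clock: 1.77
eef_pos: [0.5168, -0.0291, 0.1552]
ee_rot: [-3.074, -0.65, 0.001]
ft_force: [-0.6, -0.2, 0.7]
width: 0.094
grip_force: 0.0
clock: 2.18
eef_pos: [0.5172, -0.0306, 0.156]
ee_rot: [-2.606, -0.214, 0.057]
ft_force: [-0.1, 0.7, 0.1]
width: 0.0941
grip_force: 0.0
[ 0.5162 -0.0339  0.1539]
[[ 0.988  0.13  -0.082]
 [ 0.153 -0.85   0.504]
 [-0.004 -0.51  -0.86 ]]
```

View pics/w1.png

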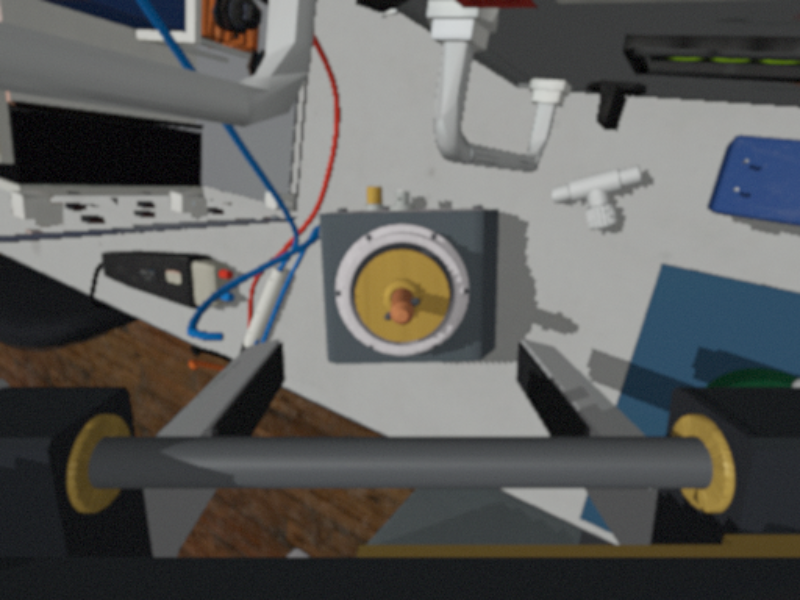

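The wrist view (pixels of 800x600) shows the brass seat centred at about (403,292) and the arbor tip at (403,310). The pin ends show near (389,317) and (417,301).

```bash
cat > fit.py <<'E'
from h import *
z=np.load('w.npz'); im,W=z['im'],z['W']
hsv=cv2.cvtColor(im,cv2.COLOR_RGB2HSV); H,S,V=[hsv[...,i].astype(int) for i in range(3)]
v,u=np.mgrid[:384,:512]; box=(abs(u-257)<50)&(abs(v-186)<50)
br=box&(H>=17)&(H<=27)&(S>110)&(V>60)
n0=np.array([.0825,-.493,.866])
q=W[br]; q=q[~np.isnan(q[:,0])]; p=q
h=q@n0; q=q[abs(h-np.median(h))<.006]
for _ in range(8):
    m=q.mean(0); n=np.linalg.svd(q-m)[2][2]; n*=np.sign(n[2]); q=p[abs((p-m)@n)<.0025]
print('plane n',n.round(4),'tilt',np.degrees(np.arccos(n[2])).round(2),len(q))
cs,_=cv2.findContours(br.astype(np.uint8),cv2.RETR_EXTERNAL,cv2.CHAIN_APPROX_NONE)
c=max(cs,key=cv2.contourArea); e=cv2.fitEllipse(cv2.convexHull(c)); print('ellipse',e)
mm=r.camera_model('wrist'); Rc=np.array(mm['R']); C=-Rc.T@np.array(mm['t'])
def ray(uu,vv): return Rc.T@np.array([(uu-mm['cx'])/mm['fx'],(vv-mm['cy'])/mm['fy'],1])
def hit(uu,vv,P,n): d=ray(uu,vv); return C+d*((P-C)@n)/(d@n)
nn=n.copy(); nn[2]=0; nn=nn/np.linalg.norm(nn)*.5; nn[2]=np.cos(np.pi/6)  # tilt is known: 30 deg
for k in (n,nn):
    s=hit(*e[0],m,k); edge=[np.linalg.norm(hit(*x[0],m,k)-s) for x in c]
    print('seat',s.round(4),'radius',np.percentile(edge,[20,50,80]).round(4))
n=nn; B=frame(n); L=(W-s)@np.c_[B[:,0],B[:,1],n]  # lateral in tool axes, out
near=box&(np.hypot(L[...,0],L[...,1])<.014)
print('out max',np.nanpercentile(L[near][:,2],[90,99]).round(4))
cop=box&((H<15)|(H>172))&(S>110); t=L[cop]; t=t[(t[:,2]>.036)]; print('arbor top lateral',np.nanmedian(t,0).round(4),len(t))
pin=near&(S<95)&(V>25)&(L[...,2]>.02)&(L[...,2]<.036); 
print('pin px',np.c_[u[pin],v[pin],(L[pin]*1e3).round(1),V[pin]].tolist())
crop=im[135:235,205:310]; save(cv2.resize(crop,None,fx=5.5,fy=5.5,interpolation=cv2.INTER_CUBIC),'crop1.png')
np.savez('fixt.npz',s=s,n=n)
E
python3 fit.py
```

```text
plane n [ 0.093  -0.4902  0.8667] tilt 29.93 2254
ellipse ((256.8815612792969, 188.35818481445312), (59.243961334228516, 60.52692413330078), 89.2487564086914)
seat [0.5162 0.0104 0.0769] radius [0.0267 0.0272 0.0275]
seat [0.5162 0.0104 0.0769] radius [0.0267 0.0272 0.0275]
out max [0.0432 0.0458]
arbor top lateral [ 0.0021 -0.003   0.0428] 178
pin px [[263.0, 191.0, 5.4, 2.0, 30.1, 78.0], [264.0, 191.0, 5.6, 2.8, 31.0, 76.0], [265.0, 191.0, 5.6, 3.6, 30.9, 77.0], [266.0, 191.0, 5.5, 4.4, 30.4, 74.0], [267.0, 191.0, 5.8, 5.1, 32.1, 73.0], [263.0, 192.0, 4.8, 1.9, 31.2, 76.0], [264.0, 192.0, 4.7, 2.7, 30.7, 71.0], [265.0, 192.0, 4.6, 3.6, 30.2, 76.0], [266.0, 192.0, 4.9, 4.3, 31.6, 73.0], [267.0, 192.0, 4.7, 5.2, 31.1, 63.0], [268.0, 192.0, 4.6, 6.0, 30.5, 73.0], [263.0, 193.0, 4.3, 1.9, 32.5, 73.0], [264.0, 193.0, 4.2, 2.7, 32.2, 67.0], [265.0, 193.0, 4.2, 3.5, 32.2, 73.0], [266.0, 193.0, 4.1, 4.3, 31.6, 68.0], [267.0, 193.0, 4.1, 5.1, 31.7, 63.0], [264.0, 194.0, 3.3, 2.7, 31.6, 63.0], [265.0, 194.0, 3.2, 3.5, 31.5, 59.0], [266.0, 194.0, 3.3, 4.3, 32.0, 61.0], [267.0, 194.0, 3.1, 5.1, 31.1, 74.0], [265.0, 195.0, 2.4, 3.5, 31.5, 70.0], [248.0, 200.0, -1.4, -10.3, 31.7, 116.0], [247.0, 201.0, -2.4, -11.1, 31.2, 102.0], [248.0, 201.0, -2.2, -10.3, 32.1, 92.0], [246.0, 202.0, -3.0, -11.9, 32.0, 119.0], [247.0, 202.0, -2.9, -11.1, 32.5, 87.0], [248.0, 202.0, -3.1, -10.3, 31.7, 78.0], [249.0, 202.0, -2.9, -9.5, 32.5, 107.0], [247.0, 203.0, -3.5, -11.1, 33.3, 89.0], [248.0, 203.0, -3.7, -10.3, 32.6, 74.0], [249.0, 203.0, -3.9, -9.5, 31.9, 99.0]]
```

View pics/crop1.png

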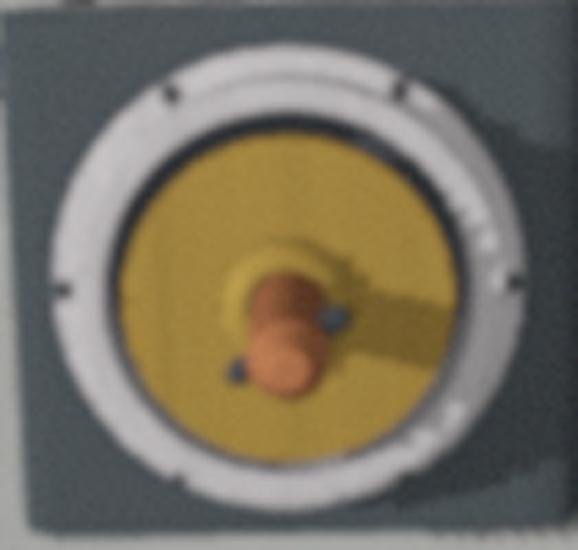

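The arm was still settling during that picture, so the ray and depth frames don't match. I'll retake it now that the arm is still.

```bash
python3 fix.py w2.png; python3 fit.py | sed 's/pin px.*//'; python3 - <<'E'
from h import *
z=np.load('w.npz'); f=np.load('fixt.npz'); s,n=f['s'],f['n']; im,W=z['im'],z['W']
B=frame(n); m=r.camera_model('wrist'); Rc=np.array(m['R']); C=-Rc.T@np.array(m['t'])
hsv=cv2.cvtColor(im,cv2.COLOR_RGB2HSV); S=hsv[...,1]; V=hsv[...,2]
L=(W-s)@np.c_[B[:,0],B[:,1],n]
pin=(np.hypot(L[...,0],L[...,1])<.014)&(np.hypot(L[...,0],L[...,1])>.005)&(S<100)&(abs(L[...,2]-.031)<.0035)
q=L[pin]*1e3; a=q[q[:,1]>0];b=q[q[:,1]<=0]; print(len(a),len(b),a.mean(0),b.mean(0))
d=a.mean(0)-b.mean(0); print('pin angle in B from tool x (deg):',np.degrees(np.arctan2(d[1],d[0])))
print('mid',(a.mean(0)+b.mean(0))/2)
# block outline check: top view yaw of n and scene
print('n',n,'s',s,'B',B.round(3).tolist())
E
```

```text
[ 0.516  -0.0338  0.1536]
[[ 0.988  0.134 -0.083]
 [ 0.157 -0.853  0.497]
 [-0.004 -0.504 -0.864]]
plane n [ 0.094  -0.4914  0.8658] tilt 30.02 2266
ellipse ((253.5563507080078, 186.8321990966797), (59.37281799316406, 60.78752136230469), 94.61546325683594)
seat [0.517  0.0126 0.0781] radius [0.0266 0.0271 0.0276]
seat [0.517  0.0126 0.0781] radius [0.0266 0.0271 0.0276]
out max [0.0434 0.0457]
arbor top lateral [ 0.0008 -0.0009  0.0429] 176

22 11 [ 3.18534042  6.03562691 31.43191505] [-4.46222707 -8.40531709 31.64329693]
pin angle in B from tool x (deg): 62.095410076109474
mid [-0.63844333 -1.18484509 31.53760599]
n [ 0.09392025 -0.49109977  0.8660254 ] s [0.51703021 0.01263115 0.0780618 ] B [[0.982, 0.163, -0.094], [0.188, -0.851, 0.491], [0.0, -0.5, -0.866]]
```

```bash
python3 -c "
from h import *
need(np.array([.446,-.2875,.15]),frame([0,0,1]))"
```

```text
shift first (old axes) mm [-109.   209.  -117.1] turn [-0.526  0.046  0.153] deg 31.5 shift after turn [-70.  253.7   3.6]
```

```bash

python3 -m handwheel '0 0 0 -5 -.105 .009 .031;0 0 0 -5 -.105 .009 .031;0 0 0 -5 -.105 .009 .031;0 0 0 -5 -.105 .009 .031;0 0 0 -5 -.106 .010 .029' >/dev/null
python3 -m handwheel '0 -8 32 4 0 0 0;0 -8 32 4 0 0 0;0 -8 32 4 0 0 0;0 -8 32 4 0 0 0;0 -8 32 4 0 0 0' 
python3 -m handwheel '0 -10 32 4 0 0 0;0 -10 32 4 0 0 0;0 -10 30 0 0 0 0;0 0 0 0 0 0 0;0 0 0 0 0 0 0' 
cat > parts.py <<'E'
from h import *
im,W=cloud('wrist'); im,W=cloud('wrist'); p,M=pose(); print('tcp',p.round(4),'rv',R.from_matrix(M).as_rotvec().round(3))
np.savez('w.npz',im=im,W=W)
m=r.camera_model('wrist'); Rc=np.array(m['R']); C=-Rc.T@np.array(m['t'])
hsv=cv2.cvtColor(im,cv2.COLOR_RGB2HSV); H,S,V=[hsv[...,i].astype(int) for i in range(3)]
X,Y,Z=[W[...,i] for i in range(3)]
def plane(uv,z):
    d=np.c_[(uv[:,0]-m['cx'])/m['fx'],(uv[:,1]-m['cy'])/m['fy'],np.ones(len(uv))]@Rc; return C+d*((z-C[2])/d[:,2])[:,None]
on=(Z>.0035)&(Z<.045)&(Y<-.11)&(Y>-.46)&(X>.36)&(X<.56)
def rep(mask,name,z):
    k,l,st,c=cv2.connectedComponentsWithStats(mask.astype(np.uint8)); 
    if k<2: return
    i=1+np.argmax(st[1:,4]); cs,_=cv2.findContours((l==i).astype(np.uint8),cv2.RETR_EXTERNAL,cv2.CHAIN_APPROX_NONE)
    P=plane(max(cs,key=len)[:,0].astype(float),z)[:,:2]; hull=cv2.convexHull(P.astype(np.float32))[:,0]
    (cx,cy),rad=cv2.minEnclosingCircle(hull.astype(np.float32)); print(name,st[i],'centre',round(cx,4),round(cy,4),'rad',round(rad,4),'Z',np.nanpercentile(W[l==i][:,2],[5,50,95]).round(4))
near=lambda x,y: np.hypot(X-x,Y-y)<.045
rep(on&near(.446,-.2875)&(S<70)&(V>120),'holder flange @7mm',.007)
rep(on&near(.446,-.2875)&(S<70)&(V>120)&(Z>.0145),'holder hub @19mm',.019)
rep(on&near(.4825,-.181)&(abs(H-75)<20)&(S>80)&(Z>.018),'core top @24',.024)
rep(on&near(.468,-.384)&(Z>.019),'cap top @27',.027)
E
python3 parts.py
```

```text
clock: 3.12
eef_pos: [0.4788, -0.1992, 0.1596]
ee_rot: [3.136, 0.017, 0.008]
ft_force: [0.9, -0.4, -0.4]
width: 0.0941
grip_force: 0.0
clock: 3.53
eef_pos: [0.4495, -0.2936, 0.1517]
ee_rot: [3.136, 0.011, 0.006]
ft_force: [-0.6, 0.5, 0.9]
width: 0.094
grip_force: 0.0
tcp [ 0.4505 -0.2915  0.1519] rv [3.137 0.016 0.007]
holder flange @7mm [ 226  162   50   50 1642] centre 0.4476 -0.2864 rad 0.0279 Z [0.0044 0.0057 0.0171]
holder hub @19mm [237 176  28  27 215] centre 0.4479 -0.2864 rad 0.0148 Z [0.015  0.0168 0.0184]
core top @24 [ 116  124   61   61 2102] centre 0.484 -0.1807 rad 0.031 Z [0.0205 0.0223 0.0235]
cap top @27 [ 321  148   46   45 1050] centre 0.4704 -0.3809 rad 0.0235 Z [0.0211 0.0243 0.0266]
```

```bash

python3 -m handwheel '0 -1 -2 36 0 0 0;0 -1 -2 36 0 0 0;0 -.7 -1.1 36 0 0 0;0 0 0 20 0 0 0;0 0 0 10 0 0 0' 12
python3 -m handwheel '0 0 0 5 0 0 0;.3 0 0 0 0 0 0;1 0 0 0 0 0 0;1 0 0 0 0 0 0;1 0 0 0 0 0 0' 
python3 -m handwheel '1 0 0 0 0 0 0;1 0 0 0 0 0 0;1 0 0 0 0 0 0;1 0 0 0 0 0 0;1 0 0 0 0 0 0'
```

```text
clock: 4.05
eef_pos: [0.4473, -0.2858, 0.0112]
ee_rot: [3.139, 0.018, 0.003]
ft_force: [0.0, -0.2, -1.1]
width: 0.0939
grip_force: 0.0
clock: 4.47
eef_pos: [0.4485, -0.2886, 0.0099]
ee_rot: [3.136, 0.014, 0.009]
ft_force: [0.5, -0.9, -0.1]
width: 0.071
grip_force: 0.0
clock: 4.88
eef_pos: [0.4478, -0.2882, 0.0087]
ee_rot: [3.137, 0.013, 0.007]
ft_force: [0.1, -0.0, -0.8]
width: 0.0375
grip_force: 0.0
```

```bash

python3 -m handwheel '1 0 0 0 0 0 0;1 0 0 0 0 0 0;1 0 0 0 0 0 0;1 0 0 -3 0 0 0;1 0 0 -7 0 0 0'
python3 -m handwheel '1 0 0 -30 0 0 0;1 0 0 -30 0 0 0;1 0 0 -30 0 0 0;1 0 0 -20 0 0 0;1 0 0 0 0 0 0'
python3 - <<'E'
from h import *
f=np.load('fixt.npz'); s,n=f['s'],f['n']; print(pose()[0])
need(s+n*.085,frame(n),'above')
E
```

```text
clock: 5.3
eef_pos: [0.4473, -0.2878, 0.0184]
ee_rot: [3.138, 0.014, 0.005]
ft_force: [0.4, 0.7, -0.8]
width: 0.0294
grip_force: 12.0
clock: 5.72
eef_pos: [0.4491, -0.2888, 0.1334]
ee_rot: [3.134, 0.013, 0.015]
ft_force: [0.6, -0.9, -0.5]
width: 0.0295
grip_force: 12.0
[ 0.44909089 -0.28875935  0.13342624]
above shift first (old axes) mm [  78.3 -258.8  -19.4] turn [ 0.531 -0.056 -0.174] deg 32.2 shift after turn [ 123.3 -217.6  104.6]
```

```bash

python3 -m handwheel '1 9.8 -32.3 -6 0 0 0;1 9.8 -32.3 -6 0 0 0;1 9.8 -32.3 -6 0 0 0;1 9.8 -32.3 -1.4 0 0 0;1 9.8 -32.3 0 0 0 0'
python3 -m handwheel '1 9.8 -32.3 0 0 0 0;1 9.8 -32.4 0 0 0 0;1 9.7 -32.6 0 0 0 0;1 0 0 0 .106 -.011 -.035;1 0 0 0 .106 -.011 -.035'
python3 -m handwheel '1 0 0 0 .106 -.011 -.035;1 0 0 0 .106 -.011 -.035;1 0 0 0 .107 -.012 -.034;1 0 0 0 0 0 0;1 0 0 0 0 0 0'
cat > rel.py <<'E'
import sys
from h import *
f=np.load('fixt.npz'); s,n=f['s'],f['n']; p,M=pose()
out=float(sys.argv[1])/1e3; yaw=float(sys.argv[2]) if len(sys.argv)>2 else 0
B=frame(n); print('lateral in B, out mm',((p-s)@np.c_[B[:,0],B[:,1],n]*1e3).round(1)); need(s+n*out,frame(n,yaw))
E
python3 rel.py 55
```

```text
clock: 6.13
eef_pos: [0.4951, -0.1242, 0.1483]
ee_rot: [3.137, 0.013, 0.008]
ft_force: [1.1, -0.3, -1.1]
width: 0.0292
grip_force: 12.0
clock: 6.55
eef_pos: [0.5242, -0.0214, 0.1485]
ee_rot: [-2.926, -0.134, 0.026]
ft_force: [0.5, -1.5, -1.1]
width: 0.0294
grip_force: 12.0
clock: 6.97
eef_pos: [0.523, -0.0295, 0.1463]
ee_rot: [-2.603, -0.241, 0.075]
ft_force: [-1.1, 0.5, -0.2]
width: 0.0293
grip_force: 12.0
lateral in B, out mm [-2.   2.7 80.4]
 shift first (old axes) mm [ 2.1 -2.6 25.4] turn [-0.005  0.005 -0.006] deg 0.5 shift after turn [ 2.  -2.7 25.4]
```

```bash

python3 -m handwheel '1 2.1 -2.6 9 0 0 0;1 0 0 9 0 0 0;1 0 0 7 0 0 0;1 0 0 0 0 0 0;1 0 0 0 0 0 0'
python3 rel.py 55;python3 rel.py 55; python3 fix.py w3.png;python3 rel.py 55 
```

```text
clock: 7.38
eef_pos: [0.5221, -0.0123, 0.1269]
ee_rot: [-2.604, -0.247, 0.074]
ft_force: [-0.1, -0.2, -0.3]
width: 0.0293
grip_force: 12.0
lateral in B, out mm [ 0.3 -2.4 55. ]
 shift first (old axes) mm [-0.3  2.4  0. ] turn [-0.005  0.006 -0.001] deg 0.4 shift after turn [-0.3  2.4  0. ]
lateral in B, out mm [ 0.3 -2.4 55. ]
 shift first (old axes) mm [-0.3  2.4  0. ] turn [-0.005  0.006 -0.001] deg 0.4 shift after turn [-0.3  2.4  0. ]
[ 0.5224 -0.0128  0.1272]
[[ 0.982  0.161 -0.099]
 [ 0.189 -0.849  0.494]
 [-0.005 -0.504 -0.864]]
lateral in B, out mm [ 0.5 -2.1 55.5]
 shift first (old axes) mm [-0.5  2.1  0.5] turn [-0.004  0.005 -0.001] deg 0.4 shift after turn [-0.5  2.1  0.5]
```

View pics/w3.png

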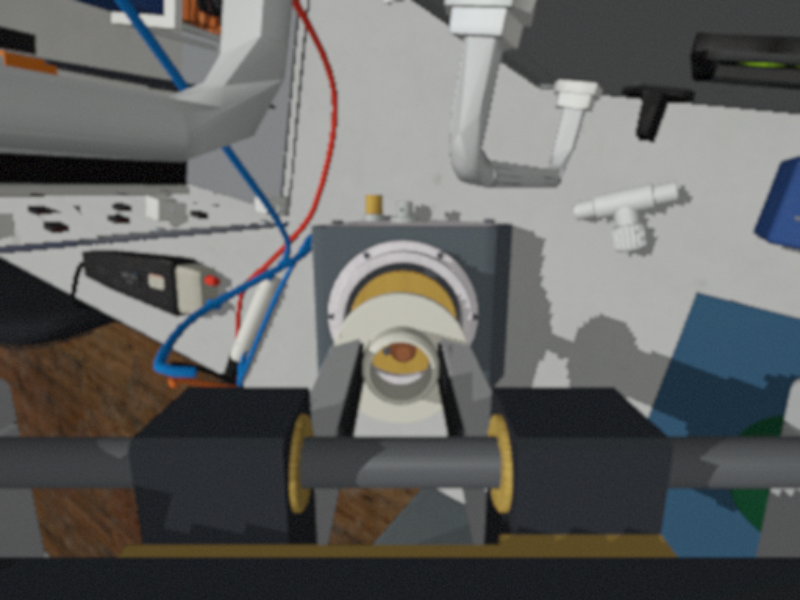

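The wrist view shows the holder gripped by its hub (centre ~(403,363)) with the arbor's tip visible through the bore at (403,350). I'll measure one against the other directly in the tool frame.

```bash
cat > hubtip.py <<'E'
from h import *
im,W=cloud('wrist'); p,M=pose(); 
m=r.camera_model('wrist'); Rc=np.array(m['R']); C=M.T@(-Rc.T@np.array(m['t'])-p); RT=M.T@Rc.T
T=(W-p)@M*1e3; hsv=cv2.cvtColor(im,cv2.COLOR_RGB2HSV); H,S,V=[hsv[...,i].astype(int) for i in range(3)]
def plane(uv,z):
    uv=np.atleast_2d(uv).astype(float); d=np.c_[(uv[:,0]-m['cx'])/m['fx'],(uv[:,1]-m['cy'])/m['fy'],np.ones(len(uv))]@RT.T; return (C+d*((z-C[2])/d[:,2])[:,None])*1e3
lat=np.hypot(T[...,0],T[...,1])
w=(S<75)&(V>90)&(lat<26)&(T[...,2]<16); print('white z',np.percentile(T[w][:,2],[2,10,50,90]).round(1))
hub=w&(lat<18)&(T[...,2]<-4); ztop=np.percentile(T[hub][:,2],20); print('hub z',ztop.round(1), 'depth mean lateral',T[hub].mean(0).round(1))
cs,_=cv2.findContours(hub.astype(np.uint8),cv2.RETR_EXTERNAL,cv2.CHAIN_APPROX_NONE); c=max(cs,key=len)[:,0]
P=plane(c,-.010)[:,:2]; (cx,cy),rad=cv2.minEnclosingCircle(P.astype(np.float32)); print('hub rim circle',round(cx,1),round(cy,1),round(rad,1))
cop=((H<14)|(H>172))&(S>100)&(V>70)&(lat<25)&(T[...,2]<60); v,u=np.where(cop); print('tip px',len(u),u.mean().round(1),v.mean().round(1))
t=T[cop]; print('tip depth xyz',np.median(t,0).round(1),'min z',np.percentile(t[:,2],5).round(1)); top=t[t[:,2]<np.percentile(t[:,2],10)+3]; print('tip top face',top.mean(0).round(1),len(top))
E
python3 hubtip.py; python3 rel.py 55
```

```text
white z [-114.  -113.    -8.3    3.7]
hub z -9.1 depth mean lateral [ -0.2   0.2 -10.6]
hub rim circle 0.4 0.3 15.0
tip px 138 256.6 224.6
tip depth xyz [-0.4  1.1 11.4] min z 10.1
tip top face [-0.6  0.9 11.3] 116
lateral in B, out mm [ 0.6 -1.9 55.8]
 shift first (old axes) mm [-0.6  1.9  0.8] turn [-0.004  0.004 -0.002] deg 0.4 shift after turn [-0.6  1.9  0.8]
```

```bash

python3 -m handwheel '1 -1 1.1 2 0 0 0;1 0 0 6 0 0 0;1 0 0 6 0 0 0;1 0 0 6 0 0 0;1 0 0 4 0 0 0'
python3 -m handwheel '1 0 0 4 0 0 0;1 0 0 4 0 0 0;1 0 0 4 0 0 0;1 0 0 2 0 0 0;1 0 0 0 0 0 0'
python3 rel.py 8
```

```text
clock: 7.9
eef_pos: [0.5189, -0.0019, 0.105]
ee_rot: [-2.603, -0.246, 0.074]
ft_force: [0.2, 0.0, -1.1]
width: 0.0291
grip_force: 12.0
clock: 8.32
eef_pos: [0.5176, 0.0048, 0.0933]
ee_rot: [-2.603, -0.246, 0.074]
ft_force: [-0.4, -0.5, -0.9]
width: 0.0294
grip_force: 12.0
lateral in B, out mm [-0.9 -0.8 17.2]
 shift first (old axes) mm [0.9 0.9 9.1] turn [-0.005  0.005 -0.002] deg 0.4 shift after turn [0.9 0.8 9.2]
```

```bash

python3 -m handwheel '1 0 0.4 2 0 0 0;1 0 0 2 0 0 0;1 0 0 1 0 0 0;1 0 0 1 0 0 0;1 0 0 0 0 0 0'
python3 -m handwheel '1 0 0 1 0 0 0;1 0 0 1 0 0 0;1 0 0 1 0 0 0;1 0 0 .5 0 0 0;1 0 0 0 0 0 0'
python3 rel.py 7
```

```text
clock: 8.73
eef_pos: [0.5173, 0.0072, 0.0882]
ee_rot: [-2.604, -0.246, 0.073]
ft_force: [-0.9, -0.6, -0.8]
width: 0.0294
grip_force: 12.0
clock: 9.15
eef_pos: [0.5173, 0.009, 0.0854]
ee_rot: [-2.604, -0.246, 0.072]
ft_force: [2.6, 1.3, 0.8]
width: 0.0293
grip_force: 12.0
lateral in B, out mm [-0.4 -0.5  8.2]
 shift first (old axes) mm [0.4 0.5 1.2] turn [-0.005  0.004 -0.002] deg 0.4 shift after turn [0.4 0.5 1.2]
```

```bash

python3 -m handwheel '1 .5 0 0 0 0 0;1 0 0 .8 0 0 0;1 0 0 .7 0 0 0;1 0 0 0 0 0 0;1 0 0 0 0 0 0'
python3 rel.py 7
python3 -m handwheel '1 0 0 .7 0 0 0;1 0 0 .7 0 0 0;1 0 0 0.5 0 0 0;1 0 0 0 0 0 0;1 0 0 0 0 0 0'
python3 rel.py 7
```

```text
clock: 9.57
eef_pos: [0.5175, 0.0096, 0.0842]
ee_rot: [-2.604, -0.245, 0.073]
ft_force: [1.1, 1.2, 6.7]
width: 0.0295
grip_force: 12.0
lateral in B, out mm [-0.1 -0.5  6.8]
 shift first (old axes) mm [ 0.1  0.5 -0.2] turn [-0.005  0.004 -0.002] deg 0.4 shift after turn [ 0.1  0.5 -0.2]
clock: 9.98
eef_pos: [0.5173, 0.0105, 0.0827]
ee_rot: [-2.604, -0.245, 0.073]
ft_force: [0.5, -1.2, 9.1]
width: 0.0294
grip_force: 12.0
lateral in B, out mm [-0.1 -0.4  5.1]
 shift first (old axes) mm [ 0.1  0.4 -1.9] turn [-0.005  0.004 -0.002] deg 0.4 shift after turn [ 0.1  0.4 -1.9]
```

```bash

python3 -m handwheel '1 0 0 -.9 0 0 0;1 0 0 -.5 0 0 0;0.5 0 0 0 0 0 0;0.5 0 0 0 0 0 0;0.5 0 0 0 0 0 0'
python3 -m handwheel '.4 0 0 0 0 0 0;.4 0 0 0 0 0 0;.4 0 0 0 0 0 0;0 0 0 -20 0 0 0;0 0 0 -35 0 0 0'
python3 -m handwheel '0 0 0 -35 0 0 0;0 0 0 -20 0 0 0;0 0 0 0 0 0 0;0 0 0 0 0 0 0;0 0 0 0 0 0 0'
python3 fix.py w4.png; python3 - <<'E'
from h import *
f=np.load('fixt.npz'); s,n=f['s'],f['n']; B=frame(n)
z=np.load('w.npz'); im,W=z['im'],z['W']; L=(W-s)@np.c_[B[:,0],B[:,1],n]*1e3
hsv=cv2.cvtColor(im,cv2.COLOR_RGB2HSV); H,S,V=[hsv[...,i].astype(int) for i in range(3)]
lat=np.hypot(L[...,0],L[...,1]); w=(S<75)&(V>100)&(lat<32)
for a,b in ((2,8),(13,20)):
  k=w&(L[...,2]>a)&(L[...,2]<b)&(lat<(32 if a<5 else 18)); q=L[k]; print(len(q),'z',np.median(q[:,2]).round(1),'circle',cv2.minEnclosingCircle(q[:,:2].astype(np.float32)))
cop=((H<14)|(H>172))&(S>100)&(V>70)&(lat<14)&(L[...,2]>40); print('tip',L[cop].mean(0).round(1),cop.sum())
E
python3 rel.py 100; python3 -c "
from h import *
need(np.array([.484,-.1807,.15]),frame([0,0,1]))"
```

```text
clock: 10.4
eef_pos: [0.5173, 0.0098, 0.0837]
ee_rot: [-2.604, -0.245, 0.073]
ft_force: [-0.3, 0.2, 5.8]
width: 0.0451
grip_force: 2.3
clock: 10.82
eef_pos: [0.5206, -0.0158, 0.1295]
ee_rot: [-2.601, -0.247, 0.081]
ft_force: [0.7, 0.4, -0.0]
width: 0.0663
grip_force: 0.0
clock: 11.23
eef_pos: [0.5275, -0.0439, 0.1777]
ee_rot: [-2.603, -0.246, 0.075]
ft_force: [0.4, 0.6, -0.3]
width: 0.0938
grip_force: 0.0
[ 0.5274 -0.0437  0.1775]
[[ 0.982  0.16  -0.101]
 [ 0.189 -0.848  0.495]
 [-0.007 -0.505 -0.863]]
1723 z 5.0 circle ((-1.2938657999038696, -0.23520320653915405), 28.057146072387695)
283 z 16.2 circle ((-1.12143874168396, -0.16661898791790009), 14.99543571472168)
tip [ 0.4 -1.1 43.2] 120
lateral in B, out mm [-4.000e-01 -1.000e-01  1.147e+02]
 shift first (old axes) mm [ 0.5  0.2 14.7] turn [-0.006  0.006 -0.002] deg 0.5 shift after turn [ 0.4  0.1 14.7]
 shift first (old axes) mm [-68.4 123.1 -39.7] turn [-0.527  0.057  0.184] deg 32.2 shift after turn [-43.4 137.   27.5]
```

```bash

python3 -m handwheel '0 0 0 -5 -.105 .011 .037;0 0 0 -5 -.105 .011 .037;0 0 0 -5 -.105 .011 .037;0 0 0 -5 -.105 .011 .037;0 0 0 -5 -.106 .011 .036' >/dev/null
python3 -m handwheel '0 -8 27 10 0 0 0;0 -8 27 10 0 0 0;0 -8 27 10 0 0 0;0 -8 27 10 0 0 0;0 -8 27 10 0 0 0' 
python3 -m handwheel '0 0 0 0 0 0 0;0 0 0 0 0 0 0;0 0 0 0 0 0 0;0 0 0 0 0 0 0;0 0 0 0 0 0 0'
python3 parts.py; python3 -c "
from h import *
need(np.array([.484,-.1807,.005]),frame([0,0,1]))"
```

```text
clock: 12.12
eef_pos: [0.4884, -0.1873, 0.1506]
ee_rot: [-3.141, -0.002, 0.003]
ft_force: [1.1, 0.2, -1.3]
width: 0.0942
grip_force: 0.0
clock: 12.53
eef_pos: [0.4898, -0.1859, 0.1521]
ee_rot: [-3.141, -0.002, 0.0]
ft_force: [0.5, 0.1, 0.4]
width: 0.0941
grip_force: 0.0
tcp [ 0.4897 -0.1863  0.1522] rv [-3.141e+00 -1.000e-03 -0.000e+00]
core top @24 [ 221  163   59   58 1899] centre 0.4843 -0.1805 rad 0.0308 Z [0.0207 0.0224 0.0236]
cap top @27 [ 418  184   47   44 1103] centre 0.4703 -0.3802 rad 0.0244 Z [0.0202 0.0241 0.0265]
 shift first (old axes) mm [ -5.7  -5.6 147.2] turn [-0.    -0.     0.001] deg 0.0 shift after turn [ -5.7  -5.6 147.2]
```

```bash

python3 -m handwheel '0 -2 -2 36 0 0 0;0 -2 -2 36 0 0 0;0 -1.6 -1.5 36 0 0 0;0 0 0 22 0 0 0;0 0 0 10 0 0 0' 18
python3 -m handwheel '0 0 0 6 0 0 0;1 0 0 0 0 0 0;1 0 0 0 0 0 0;1 0 0 0 0 0 0;1 0 0 0 0 0 0' 
python3 -m handwheel '1 0 0 0 0 0 0;1 0 0 0 0 0 0;1 0 0 0 0 0 0;1 0 0 0 0 0 0;1 0 0 0 0 0 0'
python3 -c "
from h import *
print(pose()[0])"
```

```text
clock: 13.05
eef_pos: [0.4824, -0.1805, 0.0093]
ee_rot: [-3.14, -0.001, 0.006]
ft_force: [0.8, -0.5, 0.7]
width: 0.0939
grip_force: 0.0
clock: 13.47
eef_pos: [0.4846, -0.1818, 0.0072]
ee_rot: [3.141, -0.001, 0.003]
ft_force: [0.0, -0.1, 1.0]
width: 0.0709
grip_force: 0.0
clock: 13.88
eef_pos: [0.4843, -0.1817, 0.0068]
ee_rot: [3.141, -0.001, 0.001]
ft_force: [-0.2, 0.3, 9.5]
width: 0.0613
grip_force: 18.0
[ 0.48429899 -0.18167714  0.00678015]
```

```bash

python3 -m handwheel '1 0 0 -3 0 0 0;1 0 0 -10 0 0 0;1 0 0 -30 0 0 0;1 0 0 -38 0 0 0;1 0 0 -38 0 0 0'
python3 -m handwheel '1 0 0 -30 0 0 0;1 0 0 0 0 0 0;1 0 0 0 0 0 0;1 0 0 0 0 0 0;1 0 0 0 0 0 0'
python3 rel.py 80
```

```text
clock: 14.3
eef_pos: [0.4831, -0.1812, 0.1268]
ee_rot: [-3.141, 0.0, 0.002]
ft_force: [0.5, -1.3, -2.6]
width: 0.0615
grip_force: 18.0
clock: 14.72
eef_pos: [0.4831, -0.1813, 0.154]
ee_rot: [-3.141, 0.001, 0.003]
ft_force: [-0.9, 0.7, -1.5]
width: 0.0616
grip_force: 18.0
lateral in B, out mm [-69.8 121.5 157.8]
 shift first (old axes) mm [  41.4 -154.7    6.7] turn [ 0.521 -0.048 -0.185] deg 31.8 shift after turn [  69.8 -121.5   77.8]
```

```bash

python3 -m handwheel '1 8.3 -31 0 0 0 0;1 8.3 -31 0 0 0 0;1 8.3 -31 0 0 0 0;1 8.3 -31 0 0 0 0;1 8.2 -30.7 0 0 0 0'
python3 -m handwheel '1 0 0 0 .104 -.010 -.037;1 0 0 0 .104 -.010 -.037;1 0 0 0 .104 -.010 -.037;1 0 0 0 .104 -.010 -.037;1 0 0 0 .105 -.009 -.037'
python3 -m handwheel '1 0 0 0 0 0 0;1 0 0 0 0 0 0;1 0 0 0 0 0 0;1 0 0 0 0 0 0;1 0 0 0 0 0 0'
python3 rel.py 55; python3 rel.py 55;python3 fix.py w5.png
```

```text
clock: 15.13
eef_pos: [0.5248, -0.0253, 0.1539]
ee_rot: [-3.141, 0.001, 0.004]
ft_force: [1.3, -0.6, -1.5]
width: 0.0616
grip_force: 18.0
clock: 15.55
eef_pos: [0.5253, -0.027, 0.1548]
ee_rot: [-2.603, -0.249, 0.065]
ft_force: [-0.1, 0.5, -3.4]
width: 0.0614
grip_force: 18.0
clock: 15.97
eef_pos: [0.5252, -0.0258, 0.1553]
ee_rot: [-2.61, -0.249, 0.066]
ft_force: [0.2, 0.3, -1.9]
width: 0.061
grip_force: 18.0
lateral in B, out mm [ 0.8 -4.6 86.6]
 shift first (old axes) mm [-0.8  4.6 31.6] turn [0.002 0.    0.001] deg 0.1 shift after turn [-0.8  4.6 31.6]
lateral in B, out mm [ 0.8 -4.6 86.6]
 shift first (old axes) mm [-0.8  4.6 31.6] turn [0.002 0.    0.001] deg 0.1 shift after turn [-0.8  4.6 31.6]
[ 0.5253 -0.026   0.1554]
[[ 0.982  0.164 -0.094]
 [ 0.189 -0.851  0.489]
 [ 0.    -0.498 -0.867]]
```

View pics/w5.png

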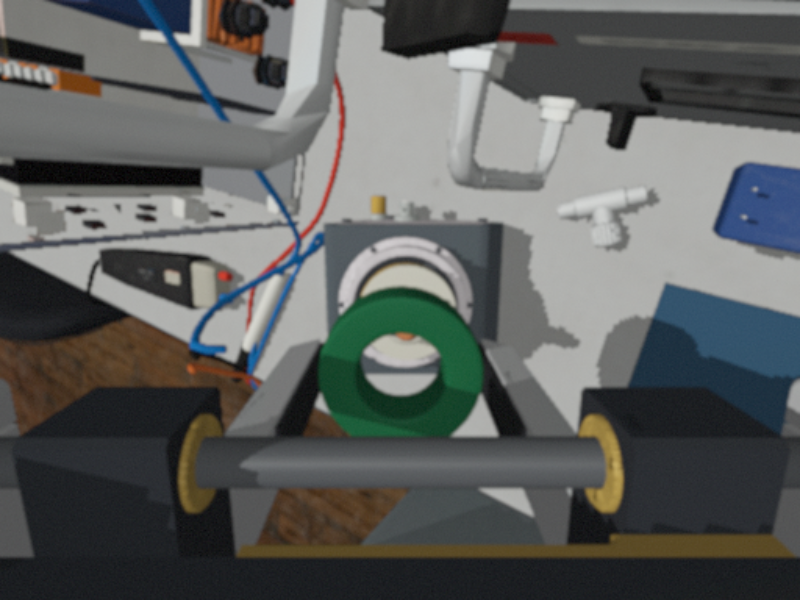

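The core is gripped square (ring centre ~(400,362)), and the arbor tip shows in its bore at (403,335). I move in to out ≈ 56 and measure from there.

```bash

python3 -m handwheel '1 -.8 4.4 8 0 0 0;1 0 0 10 0 0 0;1 0 0 10 0 0 0;1 0 0 0 0 0 0;1 0 0 0 0 0 0'
cat > coretip.py <<'E'
from h import *
im,W=cloud('wrist'); p,M=pose(); im,W=cloud('wrist')
m=r.camera_model('wrist'); Rc=np.array(m['R']); C=M.T@(-Rc.T@np.array(m['t'])-p); RT=M.T@Rc.T
T=(W-p)@M*1e3; hsv=cv2.cvtColor(im,cv2.COLOR_RGB2HSV); H,S,V=[hsv[...,i].astype(int) for i in range(3)]
def plane(uv,z):
    d=np.c_[(uv[:,0]-m['cx'])/m['fx'],(uv[:,1]-m['cy'])/m['fy'],np.ones(len(uv))]@RT.T; return (C+d*((z/1e3-C[2])/d[:,2])[:,None])*1e3
lat=np.hypot(T[...,0],T[...,1])
g=(abs(H-75)<22)&(S>90)&(lat<36)&(T[...,2]<10); z=np.percentile(T[g][:,2],[10,50]); top=g&(abs(T[...,2]-z[1])<4); print('top z',z.round(1))
q=T[top]; A=np.linalg.lstsq(np.c_[q[:,:2],np.ones(len(q))],q[:,2],rcond=None)[0]; print('tilt xy',A[:2].round(3))
cs,_=cv2.findContours(top.astype(np.uint8),cv2.RETR_CCOMP,cv2.CHAIN_APPROX_NONE)
for c in sorted(cs,key=len)[-2:]:
    P=plane(c[:,0].astype(float),z[1])[:,:2]; (cx,cy),rad=cv2.minEnclosingCircle(P.astype(np.float32)); print('circle',round(cx,1),round(cy,1),round(rad,1))
cop=((H<14)|(H>172))&(S>100)&(V>60)&(lat<20)&(T[...,2]<60); t=T[cop]; 
if len(t): z5=np.percentile(t[:,2],5); t=t[t[:,2]<z5+4]; print('tip',t.mean(0).round(1),len(t),'zmin',z5.round(1))
w=(S<70)&(V>110)&(lat<20)&(T[...,2]>12)&(T[...,2]<60)
print('white z pct',np.percentile(T[w][:,2],[5,25,50]).round(1))
E
python3 coretip.py; python3 rel.py 55
```

```text
clock: 16.43
eef_pos: [0.5221, -0.0164, 0.128]
ee_rot: [-2.608, -0.247, 0.068]
ft_force: [-0.5, -1.2, -2.0]
width: 0.0616
grip_force: 18.0
top z [-16.6 -15.6]
tilt xy [ 0.002 -0.   ]
circle 0.3 0.5 17.1
circle 0.0 0.4 31.3
tip [ 0.4 -1.7 14.4] 137 zmin 12.8
white z pct [27.  41.8 43.9]
lateral in B, out mm [ 0.   0.9 58.9]
 shift first (old axes) mm [-0.  -0.9  3.9] turn [ 0.001 -0.    -0.   ] deg 0.0 shift after turn [-0.  -0.9  3.9]
```

```bash

python3 -m handwheel '1 .4 -1.4 4 0 0 0;1 0 0 8 0 0 0;1 0 0 8 0 0 0;1 0 0 7 0 0 0;1 0 0 4 0 0 0'
python3 -m handwheel '1 0 0 2.5 0 0 0;1 0 0 0 0 0 0;1 0 0 0 0 0 0;1 0 0 0 0 0 0;1 0 0 0 0 0 0'
python3 rel.py 10
python3 -m handwheel '1 0 0 1 0 0 0;1 0 0 1 0 0 0;1 0 0 1 0 0 0;1 0 0 1 0 0 0;1 0 0 0 0 0 0'
python3 rel.py 10
```

```text
clock: 16.95
eef_pos: [0.5193, 0.0002, 0.1014]
ee_rot: [-2.608, -0.247, 0.067]
ft_force: [0.9, -0.5, -2.4]
width: 0.0614
grip_force: 18.0
clock: 17.37
eef_pos: [0.5198, 0.0005, 0.1005]
ee_rot: [-2.609, -0.247, 0.065]
ft_force: [-0.1, -0.3, -2.0]
width: 0.0615
grip_force: 18.0
lateral in B, out mm [ 0.5 -0.4 25.6]
 shift first (old axes) mm [-0.5  0.4 15.6] turn [ 0.001 -0.001 -0.   ] deg 0.1 shift after turn [-0.5  0.4 15.6]
clock: 17.78
eef_pos: [0.5192, 0.0028, 0.0966]
ee_rot: [-2.608, -0.247, 0.066]
ft_force: [-0.1, -0.0, -1.4]
width: 0.0615
grip_force: 18.0
lateral in B, out mm [ 0.2 -0.5 21.1]
 shift first (old axes) mm [-0.2  0.5 11.1] turn [ 0.001 -0.    -0.   ] deg 0.0 shift after turn [-0.2  0.5 11.1]
```

```bash

python3 -m handwheel '1 0 0 1 0 0 0;1 0 0 1 0 0 0;1 0 0 1 0 0 0;1 0 0 1 0 0 0;1 0 0 0 0 0 0' | sed -n 4p
python3 -m handwheel '1 0 0 1 0 0 0;1 0 0 1 0 0 0;1 0 0 1 0 0 0;1 0 0 1 0 0 0;1 0 0 0 0 0 0' | sed -n 4p
python3 rel.py 10
```

```text
ft_force: [-0.2, 1.3, -1.7]
ft_force: [-1.1, 0.6, -2.5]
lateral in B, out mm [ 0.2 -0.5 13.1]
 shift first (old axes) mm [-0.2  0.5  3.1] turn [ 0.001 -0.    -0.   ] deg 0.0 shift after turn [-0.2  0.5  3.1]
```

```bash

python3 -m handwheel '1 0 0 1 0 0 0;1 0 0 .7 0 0 0;1 0 0 .5 0 0 0;1 0 0 0 0 0 0;1 0 0 0 0 0 0' | sed -n 4p
python3 rel.py 10 | head -1
python3 -m handwheel '1 0 0 .5 0 0 0;1 0 0 .5 0 0 0;1 0 0 .3 0 0 0;1 0 0 0 0 0 0;1 0 0 0 0 0 0' | sed -n 4p
python3 rel.py 10 | head -1
```

```text
ft_force: [0.1, 0.2, -2.2]
lateral in B, out mm [ 0.3 -0.5 11.2]
ft_force: [-1.8, -1.9, 2.7]
lateral in B, out mm [ 0.4 -0.4 10. ]
```

```bash

python3 -m handwheel '1 0 0 .4 0 0 0;1 0 0 0 0 0 0;1 0 0 0 0 0 0;1 0 0 0 0 0 0;1 0 0 0 0 0 0' | sed -n 4p
python3 -m handwheel '1 0 0 -.5 0 0 0;.25 0 0 0 0 0 0;.1 0 0 0 0 0 0;.1 0 0 0 0 0 0;.1 0 0 0 0 0 0'
python3 -m handwheel '.1 0 0 0 0 0 0;.1 0 0 0 0 0 0;0 0 0 -10 0 0 0;0 0 0 -30 0 0 0;0 0 0 -36 0 0 0'
python3 -m handwheel '0 0 0 -30 0 0 0;0 0 0 0 0 0 0;0 0 0 0 0 0 0;0 0 0 0 0 0 0;0 0 0 0 0 0 0'
python3 fix.py w6.png; python3 - <<'E'
from h import *
f=np.load('fixt.npz'); s,n=f['s'],f['n']; B=frame(n)
z=np.load('w.npz'); im,W=z['im'],z['W']; L=(W-s)@np.c_[B[:,0],B[:,1],n]*1e3
hsv=cv2.cvtColor(im,cv2.COLOR_RGB2HSV); H,S,V=[hsv[...,i].astype(int) for i in range(3)]
lat=np.hypot(L[...,0],L[...,1])
k=(abs(H-75)<22)&(S>90)&(lat<36)&(L[...,2]>20); q=L[k]; print('core top',np.median(q[:,2]).round(1),cv2.minEnclosingCircle(q[:,:2].astype(np.float32)))
print('tilt',np.linalg.lstsq(np.c_[q[:,:2],np.ones(len(q))],q[:,2],rcond=None)[0].round(3))
k=(S<75)&(V>90)&(lat<18)&(lat>9)&(L[...,2]>10)&(L[...,2]<22); q=L[k]; print('hub',len(q),np.median(q,0).round(1),cv2.minEnclosingCircle(q[:,:2].astype(np.float32)))
cop=((H<14)|(H>172))&(S>100)&(V>70)&(lat<14)&(L[...,2]>40); print('tip',L[cop].mean(0).round(1),cop.sum())
pin=(lat<13)&(lat>6.5)&(S<110)&(L[...,2]>27)&(L[...,2]<36); q=L[pin]; a=q[q[:,1]>0];b=q[q[:,1]<=0]; print('pin',len(a),len(b),a.mean(0).round(1),b.mean(0).round(1)); d=a.mean(0)-b.mean(0); print(np.degrees(np.arctan2(d[1],d[0])))
E
python3 rel.py 100|head -1; python3 -c "
from h import *
need(np.array([.4703,-.3806,.13]),frame([0,0,1]))"
```

```text
ft_force: [-1.0, -2.4, 3.7]
clock: 20.28
eef_pos: [0.5181, 0.0084, 0.0869]
ee_rot: [-2.608, -0.247, 0.066]
ft_force: [-0.7, 0.5, 0.0]
width: 0.0831
grip_force: 0.0
clock: 20.7
eef_pos: [0.5243, -0.0287, 0.1532]
ee_rot: [-2.607, -0.248, 0.07]
ft_force: [0.2, -0.3, 0.2]
width: 0.0939
grip_force: 0.0
clock: 21.12
eef_pos: [0.5275, -0.0431, 0.1781]
ee_rot: [-2.608, -0.247, 0.068]
ft_force: [-1.4, 0.1, 0.4]
width: 0.0942
grip_force: 0.0
[ 0.5275 -0.0431  0.178 ]
[[ 0.982  0.162 -0.095]
 [ 0.188 -0.851  0.491]
 [-0.001 -0.5   -0.866]]
core top 26.9 ((-0.126535102725029, 1.4500691890716553), 31.11083984375)
tilt [ 1.7000e-02 -0.0000e+00  2.6989e+01]
hub 278 [-0.2  3.6 16.1] ((-1.2325246334075928, 1.7874618768692017), 16.30150032043457)
tip [ 0.3 -0.9 43.2] 121
pin 12 16 [ 3.7  6.7 31.7] [-4.  -8.5 31.6]
63.17451350176987
lateral in B, out mm [ -0.2  -0.9 114.9]
 shift first (old axes) mm [-119.7  301.8 -118.7] turn [-0.522  0.051  0.185] deg 31.9 shift after turn [-57.2 337.5  48. ]
```

```bash

python3 -m handwheel '0 0 0 -5 -.105 .011 .037;0 0 0 -5 -.105 .011 .037;0 0 0 -5 -.105 .011 .037;0 0 0 -5 -.105 .011 .037;0 0 0 -5 -.104 .011 .036' >/dev/null
python3 -m handwheel '0 -6 35 4 0 0 0;0 -6 35 4 0 0 0;0 -6 35 4 0 0 0;0 -6 35 4 0 0 0;0 -6 35 4 0 0 0' >/dev/null
python3 -m handwheel '0 -6 35 4 0 0 0;0 -6 35 4 0 0 0;0 -6 35 4 0 0 0;0 -6 35 4 0 0 0;0 -6 12 4 0 0 0' 
python3 -m handwheel '0 0 0 0 0 0 0;0 0 0 0 0 0 0;0 0 0 0 0 0 0;0 0 0 0 0 0 0;0 0 0 0 0 0 0'
python3 parts.py; python3 - <<'E'
from h import *
z=np.load('w.npz'); im,W=z['im'],z['W']; print('q',np.round(r.sense()['qpos'],2))
k=(np.hypot(W[...,0]-.4703,W[...,1]+.3805)<.028); v,u=np.where(k); b=[v.min()-6,v.max()+6,u.min()-6,u.max()+6]; print(b)
save(cv2.resize(im[b[0]:b[1],b[2]:b[3]],None,fx=7,fy=7,interpolation=cv2.INTER_CUBIC),'cap.png')
E
```

```text
clock: 22.42
eef_pos: [0.4673, -0.3826, 0.1614]
ee_rot: [3.139, -0.007, 0.007]
ft_force: [-0.4, -0.8, 0.2]
width: 0.094
grip_force: 0.0
clock: 22.83
eef_pos: [0.4699, -0.3771, 0.1629]
ee_rot: [3.139, 0.001, 0.01]
ft_force: [0.1, -0.3, 0.4]
width: 0.0938
grip_force: 0.0
tcp [ 0.4696 -0.3776  0.1629] rv [3.139 0.    0.009]
cap top @27 [240 165  43  42 898] centre 0.4702 -0.3833 rad 0.0232 Z [0.0218 0.0245 0.0264]
q [ 0.74  0.42 -0.14  1.72  0.07  1.   -1.  ]
[np.int64(151), np.int64(389), np.int64(155), np.int64(391)]
```

View pics/cap.png

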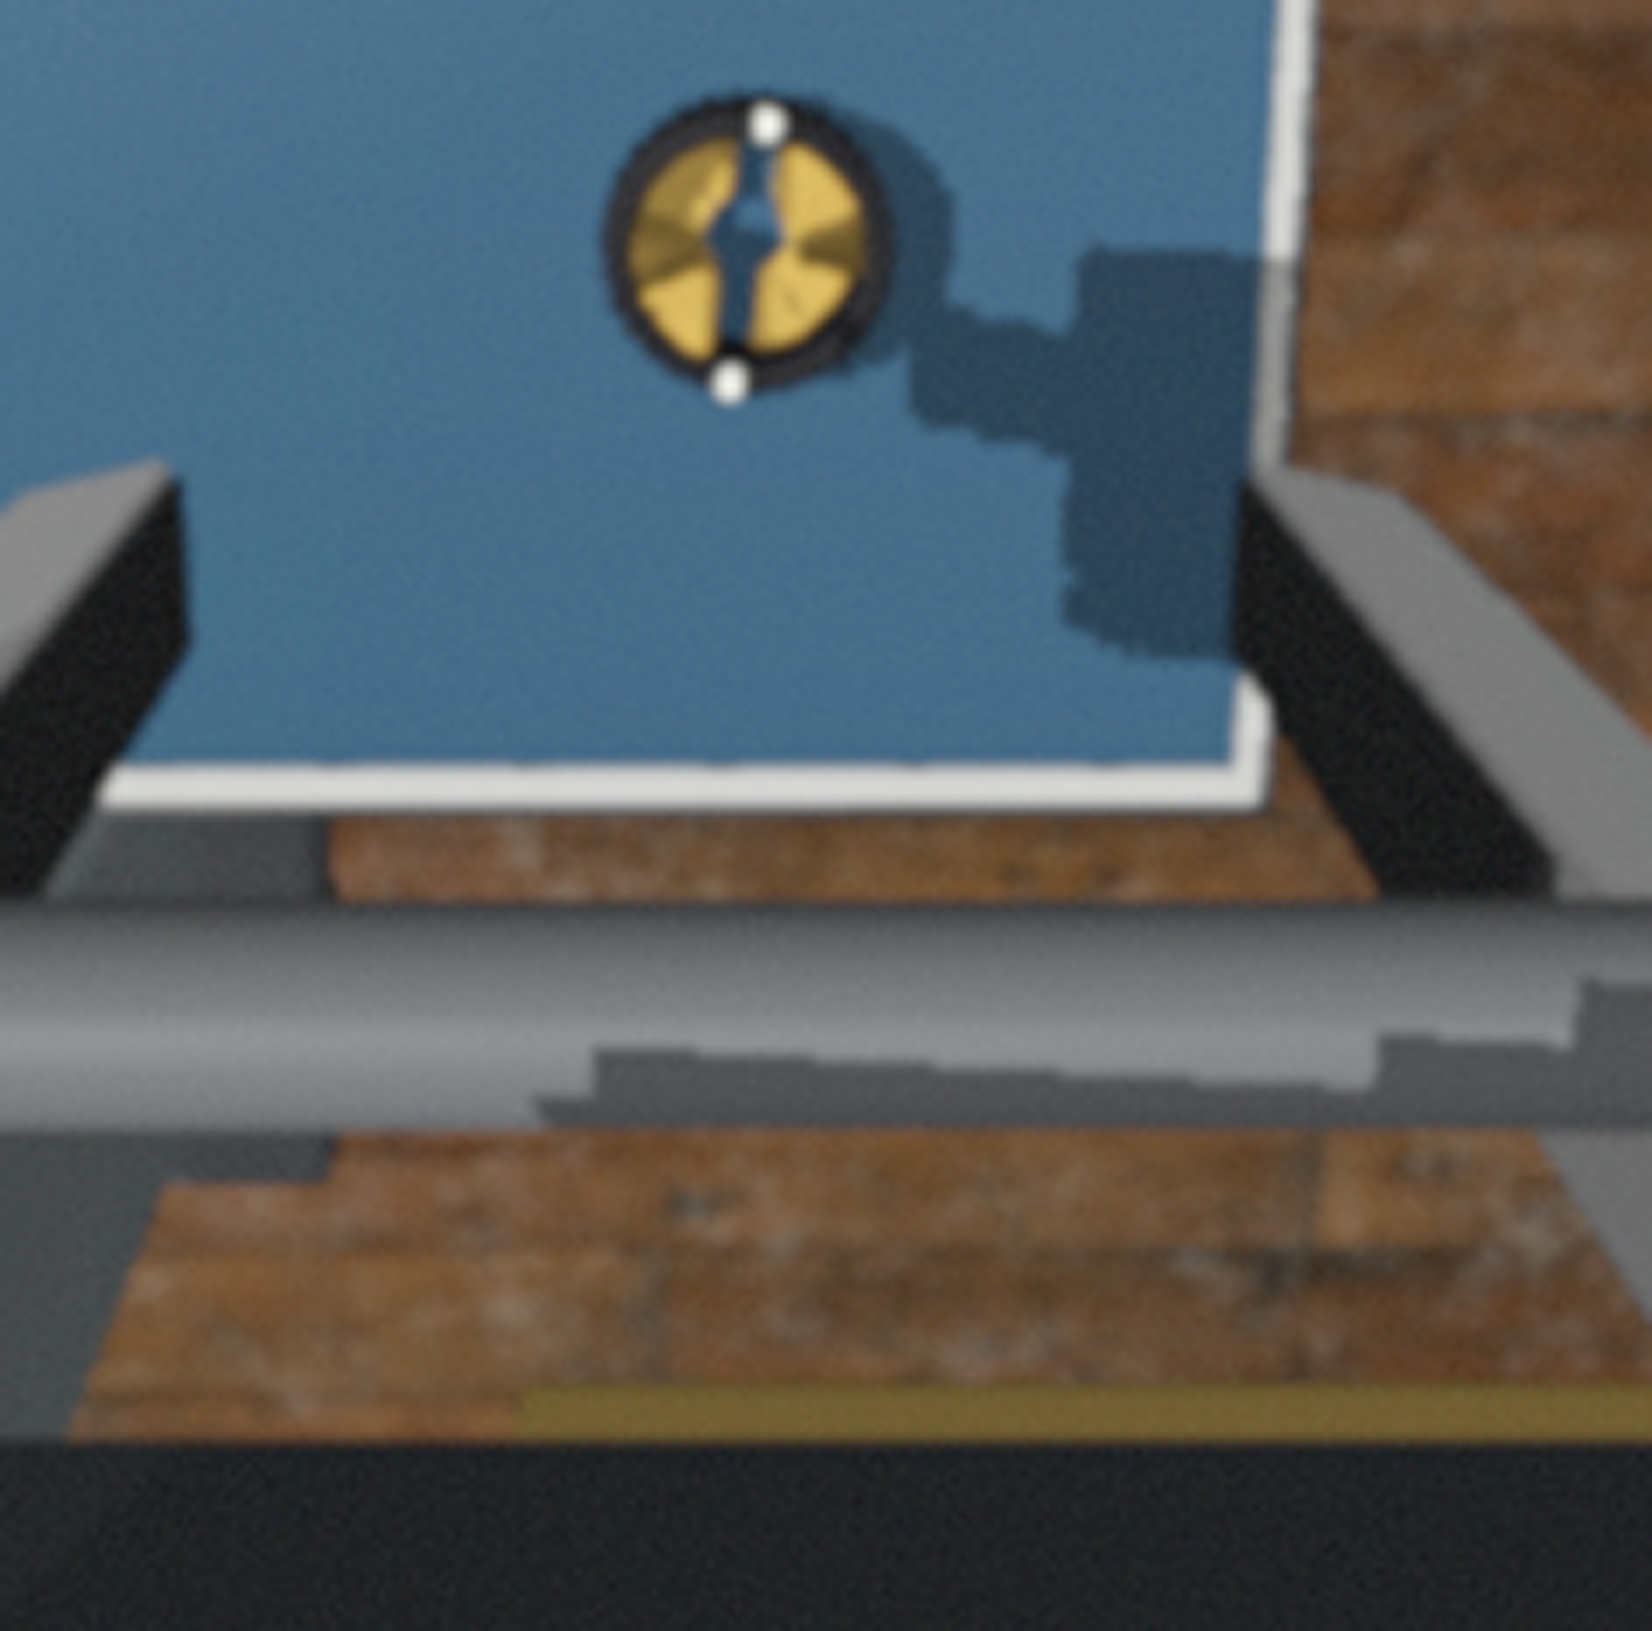

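The cap view shows the white marks at crop (768,124) and (729,382), so the slot lies 8.6° from tool x. That picture came out larger than allowed, so later ones will stay small. Next I check the clearance to the rack handles.

```bash
python3 - <<'E'
from h import *
z=np.load('v.npz')
for W in (z['V'],z['W']):
  for y0 in np.arange(-.2,.2,.04):
    k=(W[...,1]>y0)&(W[...,1]<y0+.04)&(W[...,2]>.13)&(W[...,2]<.4)&(W[...,0]>.45); q=W[k]
    if len(q): i=q[:,0].argmin(); print(round(y0,2),q[i].round(3),np.percentile(q[:,0],5).round(3))
need(np.array([.4705,-.3825,.0105]),frame([0,0,1],np.radians(8.5-92.6)))
E
```

```text
-0.2 [ 0.634 -0.183  0.297] 0.639
-0.16 [ 0.635 -0.132  0.283] 0.64
-0.12 [ 0.635 -0.111  0.317] 0.638
-0.08 [ 0.597 -0.04   0.138] 0.636
-0.04 [ 0.595 -0.036  0.136] 0.598
0.0 [0.643 0.    0.268] 0.644
0.04 [0.493 0.074 0.171] 0.494
0.08 [0.495 0.086 0.164] 0.495
0.12 [0.625 0.14  0.132] 0.648
0.16 [0.523 0.167 0.271] 0.528
-0.2 [ 0.632 -0.182  0.282] 0.638
-0.16 [ 0.633 -0.131  0.291] 0.639
-0.12 [ 0.633 -0.103  0.316] 0.638
-0.08 [ 0.62  -0.06   0.236] 0.637
-0.04 [ 0.592 -0.029  0.132] 0.637
0.0 [0.641 0.    0.207] 0.643
0.04 [0.493 0.077 0.168] 0.494
0.08 [0.492 0.082 0.17 ] 0.494
0.12 [0.622 0.144 0.13 ] 0.645
0.16 [0.522 0.176 0.271] 0.526
 shift first (old axes) mm [ -0.    4.6 152.4] turn [ 0.006 -0.003 -1.468] deg 84.1 shift after turn [ -4.8   1.4 152.4]
```

```bash

python3 -m handwheel '0 0 0 10 0 0 -.117;0 0 0 10 0 0 -.117;0 0 0 10 0 0 -.117;0 0 0 10 0 0 -.117;0 0 0 10 0 0 -.117' >/dev/null
python3 -m handwheel '0 0 0 10 0 0 -.117;0 0 0 10 0 0 -.117;0 0 0 0 0 0 -.117;0 0 0 0 0 0 -.117;0 0 0 0 0 0 -.117' >/dev/null
python3 -m handwheel '0 0 0 0 0 0 -.121;0 0 0 0 0 0 0;0 0 0 0 0 0 0;0 0 0 0 0 0 0;0 0 0 0 0 0 0'
python3 parts.py; python3 - <<'E'
from h import *
z=np.load('w.npz'); im,W=z['im'],z['W']; p,M=pose()
hsv=cv2.cvtColor(im,cv2.COLOR_RGB2HSV); T=(W-p)@M*1e3
k=(hsv[...,1]<60)&(hsv[...,2]>170)&(np.hypot(W[...,0]-.4704,W[...,1]+.382)<.028)
n,l,st,c=cv2.connectedComponentsWithStats(k.astype(np.uint8)); 
q=[T[l==i].mean(0) for i in range(1,n) if st[i,4]>4]; print(st[1:,4],np.round(q,1))
if len(q)==2: d=q[1]-q[0]; print('slot deg in tool',np.degrees(np.arctan2(d[1],d[0])),'mid world',(p+M@(q[0]+q[1])/2e3).round(4))
need(np.array([.4704,-.3825,.0105]),M); print(np.round(r.sense()['qpos'],2))
E
```

```text
clock: 24.18
eef_pos: [0.4696, -0.3784, 0.0928]
ee_rot: [2.509, 1.882, 0.005]
ft_force: [0.3, -0.1, 0.1]
width: 0.094
grip_force: 0.0
tcp [ 0.4697 -0.3784  0.0928] rv [2.508 1.883 0.005]
cap top @27 [ 230  181   55   53 1440] centre 0.4686 -0.3818 rad 0.0233 Z [0.0215 0.0245 0.0264]
[25 21] [[ -3.3  20.7  69.8]
 [ -8.2 -19.9  66.6]]
slot deg in tool -96.92854021839823 mid world [ 0.4689 -0.3842  0.0246]
 shift first (old axes) mm [-3.7  1.3 82.3] turn [0. 0. 0.] deg 0.0 shift after turn [-3.7  1.3 82.3]
[ 0.94  0.53 -0.41  1.76  0.26  0.9   0.14]
```

```bash

python3 -m handwheel '0 -2.2 .3 25 0 0 0;0 -2.1 .3 25 0 0 0;0 0 0 20 0 0 0;0 0 0 10 0 0 0;1 0 0 2 0 0 0' 30 >/dev/null
python3 -m handwheel '1 0 0 0 0 0 0;1 0 0 0 0 0 0;1 0 0 0 0 0 0;1 0 0 0 0 0 0;1 0 0 0 0 0 0' 
python3 -m handwheel '1 0 0 0 0 0 0;1 0 0 0 0 0 0;1 0 0 0 0 0 0;1 0 0 0 0 0 0;1 0 0 0 0 0 0'
python3 -c "
from h import *
print(pose()[0])"
```

```text
clock: 25.12
eef_pos: [0.4697, -0.3832, 0.0114]
ee_rot: [2.506, 1.885, 0.005]
ft_force: [0.3, 0.1, 0.2]
width: 0.0575
grip_force: 0.0
clock: 25.53
eef_pos: [0.4696, -0.3831, 0.011]
ee_rot: [2.506, 1.885, 0.005]
ft_force: [-0.2, 0.2, 6.0]
width: 0.0453
grip_force: 30.0
[ 0.46957286 -0.38307113  0.01098014]
```

```bash

python3 -m handwheel '1 0 0 -5 0 0 0;1 0 0 -30 0 0 0;1 0 0 -38 0 0 0;1 0 0 -38 0 0 0;1 0 0 -30 0 0 0'
python3 -m handwheel '1 0 0 0 0 0 0;1 0 0 0 0 0 0;1 0 0 0 0 0 0;1 0 0 0 0 0 0;1 0 0 0 0 0 0' >/dev/null
python3 rel.py 80 -.349; python3 rel.py 80 -.349 >/dev/null
```

```text
clock: 25.95
eef_pos: [0.4689, -0.3825, 0.1546]
ee_rot: [2.505, 1.885, 0.006]
ft_force: [0.3, -0.5, -1.2]
width: 0.0454
grip_force: 30.0
lateral in B, out mm [-122.2  291.7  251.9]
 shift first (old axes) mm [357.2 -44.3   3. ] turn [0.405 0.353 0.735] deg 52.2 shift after turn [ 214.6 -232.4  171.9]
```

```bash

python3 -m handwheel '1 35.7 -4.4 0 0 0 0;1 35.7 -4.4 0 0 0 0;1 35.7 -4.4 0 0 0 0;1 35.7 -4.4 0 0 0 0;1 35.7 -4.4 0 0 0 0' >/dev/null
python3 -m handwheel '1 35.7 -4.4 0 0 0 0;1 35.7 -4.4 0 0 0 0;1 35.7 -4.4 0 0 0 0;1 35.7 -4.4 0 0 0 0;1 35.7 -4.4 0 0 0 0'
python3 -m handwheel '1 0 0 0 .0506 .0441 .0919;1 0 0 0 .0506 .0441 .0919;1 0 0 0 .0506 .0441 .0919;1 0 0 0 .0506 .0441 .0919;1 0 0 0 .0506 .0441 .0919' >/dev/null
python3 -m handwheel '1 0 0 0 .0506 .0441 .0919;1 0 0 0 .0506 .0441 .0919;1 0 0 0 .0506 .0441 .0919;1 0 0 0 0 0 0;1 0 0 0 0 0 0'
python3 -m handwheel '1 0 0 0 0 0 0;1 0 0 0 0 0 0;1 0 0 0 0 0 0;1 0 0 0 0 0 0;1 0 0 0 0 0 0' 
python3 rel.py 65 -.349; python3 -c "
from h import *
print(np.round(r.sense()['qpos'],2))
im,W=cloud('wrist'); save(im[190:300,150:370],'w7.png')"
```

```text
clock: 27.2
eef_pos: [0.5249, -0.0256, 0.1506]
ee_rot: [2.507, 1.886, 0.004]
ft_force: [0.2, 1.1, -0.8]
width: 0.0453
grip_force: 30.0
clock: 28.03
eef_pos: [0.5248, -0.028, 0.1502]
ee_rot: [-2.527, -0.698, -0.055]
ft_force: [0.4, 0.9, -1.2]
width: 0.045
grip_force: 30.0
clock: 28.45
eef_pos: [0.5254, -0.0271, 0.1514]
ee_rot: [-2.527, -0.699, -0.057]
ft_force: [-1.1, 0.2, 0.1]
width: 0.0453
grip_force: 30.0
lateral in B, out mm [ 0.7 -1.5 83.8]
 shift first (old axes) mm [-1.2  1.1 18.8] turn [0.003 0.001 0.002] deg 0.2 shift after turn [-1.2  1.2 18.8]
[ 0.68  0.52 -0.53  1.78 -0.26  1.12 -0.71]
```

View pics/w7.png

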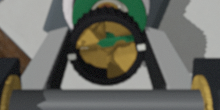

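The crop shows the cap gripped level, its slot marks about level at crop (70,55) and (142,48), with the core below. I'll measure the cap's axis and slot angle in the tool frame.

```bash
cat > cap.py <<'E'
from h import *
p,M=pose(); im,W=cloud('wrist'); f=np.load('fixt.npz'); s,n=f['s'],f['n']; B=frame(n)
m=r.camera_model('wrist'); Rc=np.array(m['R']); C=M.T@(-Rc.T@np.array(m['t'])-p); RT=M.T@Rc.T
def plane(uv,z):
    uv=np.atleast_2d(uv).astype(float); d=np.c_[(uv[:,0]-m['cx'])/m['fx'],(uv[:,1]-m['cy'])/m['fy'],np.ones(len(uv))]@RT.T; return (C+d*((z/1e3-C[2])/d[:,2])[:,None])*1e3
T=(W-p)@M*1e3; hsv=cv2.cvtColor(im,cv2.COLOR_RGB2HSV); S=hsv[...,1];V=hsv[...,2]; lat=np.hypot(T[...,0],T[...,1])
k=(S<60)&(V>140)&(lat<27)&(lat>15)&(T[...,2]<0)&(T[...,2]>-30)
N,l,st,c=cv2.connectedComponentsWithStats(k.astype(np.uint8)); o=[i for i in np.argsort(-st[:,4]) if i][:2]
q=[plane(c[i],-16)[0] for i in o]; print(st[o,4].tolist(),np.round(q,1).tolist(),[T[l==i].mean(0).round(1).tolist() for i in o])
d=q[1]-q[0]; yaw=np.arctan2(M[:,0]@B[:,1],M[:,0]@B[:,0]); a=np.arctan2(d[1],d[0])
print('slot in tool',np.degrees(a),'slot in B',np.degrees(a+yaw)%180,'mid',((q[0]+q[1])/2).round(1))
rim=(V<75)&(lat<27)&(T[...,2]<-9)&(T[...,2]>-24); cs,_=cv2.findContours((rim|k).astype(np.uint8),cv2.RETR_EXTERNAL,cv2.CHAIN_APPROX_NONE); c0=max(cs,key=len)[:,0]
print('rim z',np.median(T[rim][:,2]).round(1),'circle',cv2.minEnclosingCircle(plane(c0,-16)[:,:2].astype(np.float32)))
print('tcp in B',((p-s)@np.c_[B[:,0],B[:,1],n]*1e3).round(1),'yaw',np.degrees(yaw))
E
python3 cap.py
```

```text
[39, 38] [[1.4, 20.3, -16.0], [7.8, -25.2, -16.0]] [[1.0, 20.4, -14.9], [8.4, -25.0, -16.9]]
slot in tool -81.96253421092956 slot in B 77.94955213729233 mid [  4.6  -2.4 -16. ]
rim z -14.4 circle ((-2.1306536197662354, 0.15827009081840515), 25.419578552246094)
tcp in B [ 0.7 -1.4 83.8] yaw -20.087913651778116
```

```bash
cat >> cap.py <<'E'
print('--')
for i in range(1,N):
    if st[i,4]>3: print(st[i].tolist(),c[i].round(1),plane(c[i],-16)[0].round(1),'V',V[l==i].mean().round())
u0,v0=220-25,225-20
save(cv2.resize(im[v0-5:v0+85,u0-5:u0+125],None,fx=6,fy=6,interpolation=cv2.INTER_CUBIC),'w8.png'); print('origin',u0-5,v0-5)
E
python3 cap.py | sed '1,/--/d'
```

```text
[207, 218, 9, 18, 38] [211.2 226.4] [  7.8 -25.2 -16. ] V 146.0
[297, 221, 8, 14, 38] [300.5 227.8] [  6.9  25.6 -16. ] V 146.0
[287, 234, 8, 6, 40] [290.9 236.8] [  1.5  20.2 -16. ] V 177.0
[219, 245, 6, 4, 20] [221.5 246.5] [ -4.5 -19.7 -16. ] V 147.0
origin 190 200
```

View pics/w8.png

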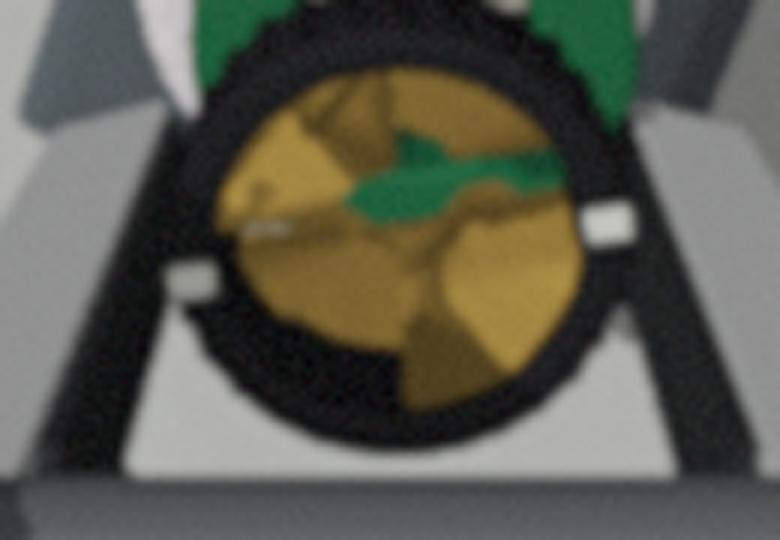

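Marks at crop (608,225) and (193,282) put the slot at 61.3° in the fixture frame, against 62.6° for the pin. That is well aligned. I shift onto the axis and approach.

```bash

python3 -m handwheel '1 .7 .8 6 0 0 0;1 0 0 8 0 0 0;1 0 0 8 0 0 0;1 0 0 4 0 0 0;1 0 0 0 0 0 0' | sed -n 4p
python3 -m handwheel '1 0 0 1 0 0 0;1 0 0 1.5 0 0 0;1 0 0 1.5 0 0 0;1 0 0 1 0 0 0;1 0 0 0 0 0 0' | sed -n 4p
python3 rel.py 45 -.349
```

```text
ft_force: [-0.1, 0.9, 0.3]
ft_force: [0.1, -0.5, -1.2]
lateral in B, out mm [ 1.5 -0.6 52.7]
 shift first (old axes) mm [-1.6  0.   7.7] turn [0.002 0.    0.001] deg 0.1 shift after turn [-1.6  0.   7.7]
```

```bash

python3 -m handwheel '1 0 0 1.5 0 0 0;1 0 0 1.5 0 0 0;1 0 0 1.5 0 0 0;1 0 0 1.5 0 0 0;1 0 0 0 0 0 0' | sed -n 4p
python3 rel.py 45 -.349 | head -1
python3 -m handwheel '1 0 0 1 0 0 0;1 0 0 1 0 0 0;1 0 0 .5 0 0 0;1 0 0 0 0 0 0;1 0 0 0 0 0 0' | sed -n 4p
python3 rel.py 45 -.349 | head -1
```

```text
ft_force: [0.9, -0.6, -0.5]
lateral in B, out mm [ 1.4 -0.6 46.5]
ft_force: [1.3, -0.5, -0.6]
lateral in B, out mm [ 1.6 -0.6 44.3]
```

```bash

python3 -m handwheel '1 0 0 .7 0 0 0;1 0 0 .7 0 0 0;1 0 0 .7 0 0 0;1 0 0 0 0 0 0;1 0 0 0 0 0 0' | sed -n 4p
python3 rel.py 45 -.349 | head -1
python3 -m handwheel '1 0 0 .7 0 0 0;1 0 0 .7 0 0 0;1 0 0 .7 0 0 0;1 0 0 0 0 0 0;1 0 0 0 0 0 0' | sed -n 4p
python3 rel.py 45 -.349 | head -1
```

```text
ft_force: [-0.8, 0.9, -0.6]
lateral in B, out mm [ 1.5 -0.6 42.1]
ft_force: [0.2, 0.4, 0.0]
lateral in B, out mm [ 1.5 -0.6 40.1]
```

```bash

python3 -m handwheel '1 0 0 .7 0 0 0;1 0 0 .7 0 0 0;1 0 0 0 0 0 0;1 0 0 0 0 0 0;1 0 0 0 0 0 0' | sed -n 4p
python3 rel.py 45 -.349 | head -1
```

```text
ft_force: [0.1, -0.1, -1.1]
lateral in B, out mm [ 1.6 -0.6 38.7]
```

```bash

python3 -m handwheel '1 0 0 1.2 0 0 0;1 0 0 1.2 0 0 0;1 0 0 1.2 0 0 0;1 0 0 0 0 0 0;1 0 0 0 0 0 0' | sed -n 4p
python3 rel.py 45 -.349 | head -1
python3 -m handwheel '1 0 0 .8 0 0 0;1 0 0 .8 0 0 0;1 0 0 .8 0 0 0;1 0 0 0 0 0 0;1 0 0 0 0 0 0' | sed -n 4p
python3 rel.py 45 -.349 | head -1
```

```text
ft_force: [0.3, -0.5, -1.1]
lateral in B, out mm [ 1.5 -0.5 35. ]
ft_force: [0.8, 0.3, -1.5]
lateral in B, out mm [ 1.6 -0.6 32.6]
```

```bash

python3 -m handwheel '1 0 0 .7 0 0 0;1 0 0 .7 0 0 0;1 0 0 0 0 0 0;1 0 0 0 0 0 0;1 0 0 0 0 0 0' | sed -n 4p
python3 rel.py 45 -.349 | head -1
python3 -m handwheel '1 0 0 .5 0 0 0;1 0 0 .5 0 0 0;1 0 0 0 0 0 0;1 0 0 0 0 0 0;1 0 0 0 0 0 0' | sed -n 4p
python3 rel.py 45 -.349 | head -1
```

```text
ft_force: [0.4, -1.4, 1.7]
lateral in B, out mm [ 1.7 -0.5 31.4]
ft_force: [0.4, -2.3, 3.5]
lateral in B, out mm [ 1.7 -0.4 30.4]
```

```bash

python3 -m handwheel '1 0 0 .6 0 0 0;1 0 0 .6 0 0 0;1 0 0 .6 0 0 0;1 0 0 .6 0 0 0;1 0 0 0 0 0 0' | sed -n 4p
python3 rel.py 45 -.349 | head -1
python3 -m handwheel '1 0 0 .6 0 0 0;1 0 0 .6 0 0 0;1 0 0 .6 0 0 0;1 0 0 .6 0 0 0;1 0 0 0 0 0 0' | sed -n 4p
python3 rel.py 45 -.349 | head -1
```

```text
ft_force: [-0.1, -4.2, 6.4]
lateral in B, out mm [ 1.7 -0.4 28. ]
ft_force: [-1.1, -4.6, 10.0]
lateral in B, out mm [ 1.7 -0.4 25.8]
```

```bash

python3 -m handwheel '1 0 0 .6 0 0 0;1 0 0 .6 0 0 0;1 0 0 .3 0 0 0;1 0 0 0 0 0 0;1 0 0 0 0 0 0' | sed -n 4p
python3 rel.py 45 -.349 | head -1; python3 cap.py | sed -n '/--/,$p;4,5p' | grep -v origin
```

```text
ft_force: [-1.3, -5.8, 13.3]
lateral in B, out mm [ 1.8 -0.5 24.5]
tcp in B [ 1.8 -0.5 24.5] yaw -20.033204611320382
--
--
[287, 234, 8, 6, 37] [290.8 236.8] [  1.5  20.2 -16. ] V 171.0
[220, 246, 5, 2, 9] [221.8 246.4] [ -4.5 -19.6 -16. ] V 143.0
```

```bash
cat > tq.py <<'E'
from h import *
f=np.load('fixt.npz'); s,n=f['s'],f['n']; p,M=pose(); S=r.sense(); B=frame(n)
print('force tool',(M.T@S['ft_force']).round(1),'torque tool',(M.T@S['wrist_torque']).round(2),'tcp B',((p-s)@np.c_[B[:,0],B[:,1],n]*1e3).round(1),'yaw',np.degrees(np.arctan2(M[:,0]@B[:,1],M[:,0]@B[:,0])).round(1),'tilt',np.degrees(np.arccos(-M[:,2]@n)).round(2),'q7',S['qpos'][6].round(2))
E
python3 tq.py
python3 -m handwheel '1 0 .15 0 0 0 .1;1 0 .15 0 0 0 .1;1 0 .15 0 0 0 .1;1 0 0 0 0 0 0;1 0 0 0 0 0 0' >/dev/null; python3 tq.py
python3 -m handwheel '1 0 .15 0 0 0 .1;1 0 .15 0 0 0 .1;1 0 .15 0 0 0 .1;1 0 0 0 0 0 0;1 0 0 0 0 0 0' >/dev/null; python3 tq.py
```

```text
force tool [ -1.5  -2.1 -13.1] torque tool [ 0.12 -0.66 -0.02] tcp B [ 1.8 -0.4 24.5] yaw -20.0 tilt 0.16 q7 -0.71
force tool [ -3.5  -1.5 -13.6] torque tool [-0.39 -1.12  0.15] tcp B [ 1.6  0.2 24.4] yaw -2.8 tilt 0.17 q7 -0.97
force tool [ -5.5   0.1 -13.6] torque tool [-0.39 -1.45  0.13] tcp B [ 1.3  0.3 24.3] yaw 14.4 tilt 0.14 q7 -1.24
```

```bash

python3 -m handwheel '1 -.3 .1 0 0 0 .1;1 -.2 .1 0 0 0 .1;1 0 .1 0 0 0 .05;1 0 0 0 0 0 0;1 0 0 0 0 0 0' >/dev/null; python3 tq.py; python3 cap.py | sed -n '/--/,$p' | grep -v origin
```

```text
force tool [ -5.7  -0.  -13.9] torque tool [-0.56 -1.1   0.1 ] tcp B [ 0.9  0.4 24.3] yaw 28.7 tilt 0.13 q7 -1.46
--
[288, 235, 7, 5, 25] [291.  237.2] [  1.9  21.3 -16. ] V 153.0
[219, 245, 6, 4, 23] [221.4 246.4] [ -3.8 -18.8 -16. ] V 157.0
```

```bash

python3 -m handwheel '1 -.4 0 0 0 0 .08;1 0 .1 0 0 0 .08;1 0 0 0 0 0 .04;1 0 0 0 0 0 0;1 0 0 0 0 0 0' >/dev/null; python3 tq.py
python3 -m handwheel '1 -.2 0 0 0 0 .03;1 0 0 0 0 0 .02;1 0 0 0 0 0 0;1 0 0 0 0 0 0;1 0 0 0 0 0 0' >/dev/null; python3 tq.py;  python3 cap.py | sed -n '/--/,$p' | grep -v origin
```

```text
force tool [ -3.4   0.8 -13.6] torque tool [-0.65 -0.75  0.06] tcp B [ 0.7  0.4 24.4] yaw 40.1 tilt 0.15 q7 -1.64
force tool [ -3.2   0.9 -13.5] torque tool [-0.57 -0.51 -0.04] tcp B [ 0.6  0.3 24.5] yaw 43.0 tilt 0.16 q7 -1.68
--
[287, 234, 9, 6, 42] [291.1 236.8] [  2.5  21.5 -16. ] V 186.0
[219, 245, 6, 4, 23] [221.4 246.4] [ -3.5 -18.6 -16. ] V 158.0
```

```bash

python3 -m handwheel '1 0 0 0 0 0 .03;1 0 0 0 0 0 .03;1 0 0 0 0 0 0;1 0 0 0 0 0 0;1 0 0 0 0 0 0' >/dev/null; python3 tq.py
python3 -m handwheel '1 0 0 0 0 0 .03;1 0 0 0 0 0 0;1 0 0 0 0 0 0;1 0 0 0 0 0 0;1 0 0 0 0 0 0' >/dev/null; python3 tq.py;  python3 cap.py | sed -n '/--/,$p' | grep -v origin
```

```text
force tool [ -3.5   1.1 -13.8] torque tool [-0.62 -0.45 -0.04] tcp B [ 0.6  0.3 24.5] yaw 46.4 tilt 0.16 q7 -1.73
force tool [ -2.6   1.  -12.1] torque tool [-0.6  -0.5  -0.03] tcp B [ 0.7  0.3 24.5] yaw 48.1 tilt 0.16 q7 -1.76
--
[287, 234, 9, 6, 42] [291.1 236.8] [  2.6  21.5 -16. ] V 185.0
[219, 245, 6, 4, 23] [221.4 246.4] [ -3.3 -18.6 -16. ] V 158.0
```

```bash

python3 -m handwheel '1 0 0 0 0 0 .03;1 0 0 0 0 0 .02;1 0 0 0 0 0 0;1 0 0 0 0 0 0;1 0 0 0 0 0 0' >/dev/null; python3 tq.py
python3 -m handwheel '1 0 0 0 0 0 .03;1 0 0 0 0 0 .02;1 0 0 0 0 0 0;1 0 0 0 0 0 0;1 0 0 0 0 0 0' >/dev/null; python3 tq.py;  python3 cap.py | sed -n '/--/,$p' | grep -v origin
```

```text
force tool [ -4.1   0.6 -13.4] torque tool [-0.48 -0.44 -0.06] tcp B [ 0.8  0.2 24.5] yaw 51.0 tilt 0.15 q7 -1.81
force tool [ -3.    0.9 -13.4] torque tool [-0.35 -0.47 -0.12] tcp B [ 0.8  0.1 24.5] yaw 53.9 tilt 0.15 q7 -1.85
--
[287, 234, 9, 6, 42] [291.1 236.8] [  2.7  21.5 -16. ] V 185.0
[219, 245, 6, 4, 24] [221.5 246.5] [ -3.2 -18.5 -16. ] V 156.0
```

```bash
python3 -c "
from h import *
im,W=cloud('wrist'); save(cv2.resize(im[200:290,190:320],None,fx=6,fy=6,interpolation=cv2.INTER_CUBIC),'w9.png')"
```

```text
(no output)
```

View pics/w9.png

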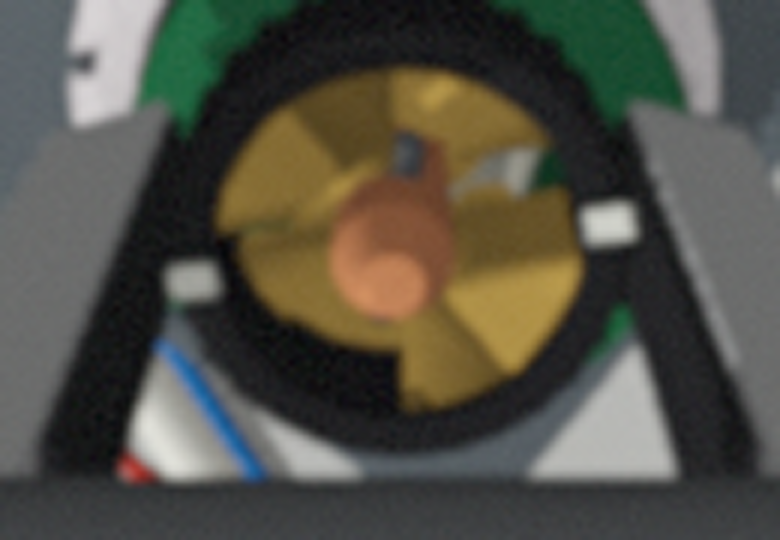

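The last picture shows the pin end at (408,155), close to the edge of the cap's dark sector at about (390,110), so the cap is near its stop. I'll confirm by torque with small turns.

```bash

python3 -m handwheel '1 0 0 0 0 0 .03;1 0 0 0 0 0 .02;1 0 0 0 0 0 0;1 0 0 0 0 0 0;1 0 0 0 0 0 0' >/dev/null; python3 tq.py
python3 -m handwheel '1 0 0 0 0 0 .02;1 0 0 0 0 0 .02;1 0 0 0 0 0 0;1 0 0 0 0 0 0;1 0 0 0 0 0 0' >/dev/null; python3 tq.py
python3 - <<'E'
from h import *
im,W=cloud('wrist'); p,M=pose(); T=(W-p)@M*1e3
hsv=cv2.cvtColor(im,cv2.COLOR_RGB2HSV); H,S,V=[hsv[...,i].astype(int) for i in range(3)]
v,u=np.mgrid[:384,:512]; k=(u>250)&(u<266)&(v>216)&(v<234)&(S<80); print('pin',k.sum(),T[k].mean(0).round(1),T[k].min(0).round(1),T[k].max(0).round(1), u[k].mean(),v[k].mean())
k=(u>235)&(u<275)&(v>225)&(v<258)&((H<14)|(H>172))&(S>100); t=T[k]; z=np.percentile(t[:,2],5); print('tip',t[t[:,2]<z+3].mean(0).round(1))
E
```

```text
force tool [ -2.4  -0.4 -13.2] torque tool [-0.3  -0.46 -0.08] tcp B [ 0.9  0.1 24.5] yaw 56.7 tilt 0.16 q7 -1.89
force tool [ -2.5   0.7 -12.6] torque tool [-0.46 -0.38 -0.2 ] tcp B [ 0.8  0.2 24.5] yaw 59.0 tilt 0.16 q7 -1.93
pin 22 [ 6.6  2.  -7. ] [ 4.3  0.9 -8.1] [ 8.7  2.7 -5.9] 256.8636363636364 225.45454545454547
tip [nan nan nan]<stdin>:5: RuntimeWarning: Mean of empty slice.
  ret = um.true_divide(
```

```bash

python3 -m handwheel '1 0 0 0 0 0 .03;1 0 0 0 0 0 .03;1 0 0 0 0 0 0;1 0 0 0 0 0 0;1 0 0 0 0 0 0' >/dev/null; python3 tq.py
python3 cap.py | sed -n '/--/,$p' | grep -v origin
python3 - <<'E'
from h import *
im,W=cloud('wrist'); p,M=pose(); T=(W-p)@M*1e3
hsv=cv2.cvtColor(im,cv2.COLOR_RGB2HSV); S=hsv[...,1]
v,u=np.mgrid[:384,:512]; k=(u>246)&(u<270)&(v>216)&(v<234)&(S<80)&(T[...,2]>-10)&(T[...,2]<-4); print('pin',k.sum(),T[k].mean(0).round(1),u[k].mean().round(1),v[k].mean().round(1))
E
```

```text
force tool [ -1.5   2.2 -11.6] torque tool [-0.68 -0.13 -0.2 ] tcp B [ 0.6  0.4 24.5] yaw 62.5 tilt 0.16 q7 -1.99
--
[287, 234, 9, 6, 45] [291.2 236.6] [  3.   21.6 -16. ] V 183.0
[219, 244, 7, 5, 28] [222.3 246.4] [ -2.9 -18.  -16. ] V 169.0
pin 14 [ 6.3  1.6 -7. ] 256.3 225.9
```

```bash
cat > chk.py <<'E'
from h import *
p,M=pose(); m=r.camera_model('wrist'); Rc=np.array(m['R']); C=M.T@(-Rc.T@np.array(m['t'])-p); RT=M.T@Rc.T
def pl(u,v,z):
    d=RT@np.array([(u-m['cx'])/m['fx'],(v-m['cy'])/m['fy'],1]); return (C+d*((z/1e3-C[2])/d[2]))*1e3
print('w9: tip',pl(255,247.5,-20.5).round(1),'pin end',pl(258,225.8,-6).round(1))
f=np.load('fixt.npz'); s,n=f['s'],f['n']; B=frame(n)
im,W=cloud('wrist'); T=(W-p)@M*1e3; hsv=cv2.cvtColor(im,cv2.COLOR_RGB2HSV); H,S,V=[hsv[...,i].astype(int) for i in range(3)]
k=(np.hypot(T[...,0],T[...,1])<12)&((H<14)|(H>172))&(S>90)&(T[...,2]<-16); print('tip now',T[k].mean(0).round(1),k.sum())
br=(np.hypot(T[...,0]+1,T[...,1])<17)&(H>15)&(H<28)&(S>90)
L=(W-s)@n*1e3
print('floor out heights',np.percentile(L[br],[2,10,25,50,75,90,98]).round(1))
# floor heights by angle in tool around axis (-.5,.2)
a=np.degrees(np.arctan2(T[...,1]-.2,T[...,0]+.5)); rr=np.hypot(T[...,0]+.5,T[...,1]-.2)
for c in range(-180,180,15):
    q=br&(rr>8.5)&(rr<16)&(a>=c)&(a<c+15); print(c,q.sum(),(np.median(L[q]).round(1) if q.sum() else None),end=' | ')
E
python3 chk.py
```

```text
w9: tip [ -1.7   0.9 -20.5] pin end [ 6.1  2.7 -6. ]
tip now [ -0.1   0.7 -18.9] 242
floor out heights [15.7 22.3 24.4 35.7 36.8 37.3 37.9]
-180 14 22.9 | -165 28 22.5 | -150 40 24.6 | -135 60 25.1 | -120 68 23.6 | -105 0 None | -90 25 36.6 | -75 66 36.8 | -60 68 36.6 | -45 66 36.7 | -30 69 36.7 | -15 65 36.8 | 0 54 23.2 | 15 41 22.6 | 30 57 22.9 | 45 61 25.1 | 60 13 24.8 | 75 0 None | 90 174 30.4 | 105 70 36.4 | 120 81 36.7 | 135 69 36.7 | 150 64 36.9 | 165 36 36.8 |
```

Floor heights by angle show a pocket (22.8 mm out) from tool angle 0° to 45°, then the raised stop. The pin lies at about 13°, against the stop and over the pocket. I ease the torque slightly and let the cap spring out.

```bash

python3 -m handwheel '1 0 0 0 0 0 -.02;1 0 0 -.6 0 0 0;1 0 0 -.6 0 0 0;1 0 0 -.6 0 0 0;1 0 0 0 0 0 0' >/dev/null; python3 tq.py
python3 -m handwheel '1 0 0 -.6 0 0 0;1 0 0 -.6 0 0 0;1 0 0 -.4 0 0 0;1 0 0 0 0 0 0;1 0 0 0 0 0 0' >/dev/null; python3 tq.py
python3 -m handwheel '1 0 0 -.4 0 0 0;1 0 0 -.4 0 0 0;1 0 0 0 0 0 0;1 0 0 0 0 0 0;1 0 0 0 0 0 0' >/dev/null; python3 tq.py
```

```text
force tool [ 1.9 -1.1  0.4] torque tool [-0.05  0.86 -0.16] tcp B [ 0.6  0.2 25.5] yaw 61.3 tilt 0.13 q7 -1.97
force tool [ 3.3 -1.7  5.1] torque tool [ 0.16  1.27 -0.18] tcp B [ 0.5  0.2 27.2] yaw 61.3 tilt 0.12 q7 -1.97
force tool [ 3.7 -2.5  6.1] torque tool [ 0.28  1.29 -0.13] tcp B [ 0.5  0.2 28.2] yaw 61.3 tilt 0.13 q7 -1.97
```

```bash
python3 chk.py | tail -2; python3 cap.py | grep -v origin
```

```text
floor out heights [20.6 25.9 27.8 39.2 40.3 40.8 41.4]
-180 28 26.6 | -165 37 26.2 | -150 37 26.8 | -135 60 28.8 | -120 68 27.2 | -105 0 None | -90 26 40.3 | -75 69 40.3 | -60 63 40.4 | -45 66 40.3 | -30 67 40.4 | -15 64 40.3 | 0 54 27.1 | 15 42 26.2 | 30 60 26.6 | 45 57 28.6 | 60 16 28.9 | 75 0 None | 90 177 33.9 | 105 67 40.3 | 120 75 40.1 | 135 68 40.0 | 150 65 40.2 | 165 40 40.2 | [46, 23] [[3.1, 21.5, -16.0], [-3.0, -18.5, -16.0]] [[2.6, 21.7, -14.9], [-3.3, -18.6, -15.3]]
slot in tool -98.6150219353855 slot in B 142.7100475873295 mid [  0.    1.5 -16. ]
rim z -14.4 circle ((-0.40473058819770813, 1.135680079460144), 25.550691604614258)
tcp in B [ 0.5  0.2 28.2] yaw 61.32506952271501
--
[287, 234, 9, 6, 46] [291.  236.6] [  3.1  21.5 -16. ] V 182.0
[219, 245, 6, 4, 23] [221.4 246.4] [ -3.  -18.5 -16. ] V 156.0
```

```bash

python3 -m handwheel '1 0 0 0 0 0 -.015;1 0 0 .2 0 0 0;.5 0 0 0 0 0 0;.4 0 0 0 0 0 0;.4 0 0 0 0 0 0' ; python3 tq.py
python3 -m handwheel '.3 0 0 0 0 0 0;.3 0 0 0 0 0 0;.3 0 0 0 0 0 0;.3 0 0 0 0 0 0;.3 0 0 0 0 0 0' | tail -3; python3 chk.py | tail -1;
```

```text
clock: 41.7
eef_pos: [0.5201, -0.0013, 0.1023]
ee_rot: [-2.439, 1.128, 0.417]
ft_force: [0.5, 0.1, -0.7]
width: 0.0555
grip_force: 0.0
force tool [ 0.6 -0.3  0.6] torque tool [-0.14  0.33 -0.03] tcp B [ 0.4  0.2 28.1] yaw 60.5 tilt 0.13 q7 -1.95
ft_force: [0.1, -0.6, 0.2]
width: 0.0655
grip_force: 0.0
-180 30 26.5 | -165 39 26.6 | -150 40 28.2 | -135 63 28.9 | -120 62 27.0 | -105 0 None | -90 29 40.4 | -75 67 40.7 | -60 65 40.6 | -45 74 40.5 | -30 68 40.4 | -15 62 40.6 | 0 49 27.1 | 15 41 26.7 | 30 61 26.8 | 45 56 29.0 | 60 11 28.8 | 75 0 None | 90 182 34.2 | 105 69 40.7 | 120 78 40.3 | 135 72 40.7 | 150 60 40.4 | 165 43 40.5 |
```

```bash

python3 -m handwheel '.3 0 0 -8 0 0 0;.3 0 0 -15 0 0 0;.2 0 0 -25 0 0 0;0 0 0 -25 0 0 0;0 0 0 -15 0 0 0' | tail -3
python3 -m handwheel '0 0 0 0 0 0 0;0 0 0 0 0 0 0;0 0 0 0 0 0 0;0 0 0 0 0 0 0;0 0 0 0 0 0 0' | tail -3
python3 - <<'E'
from h import *
f=np.load('fixt.npz'); s,n=f['s'],f['n']; B=frame(n)
im,W=cloud('wrist'); L=(W-s)@np.c_[B[:,0],B[:,1],n]*1e3
hsv=cv2.cvtColor(im,cv2.COLOR_RGB2HSV); H,S,V=[hsv[...,i].astype(int) for i in range(3)]
lat=np.hypot(L[...,0],L[...,1])
k=(abs(H-75)<22)&(S>90)&(lat<38)&(L[...,2]>15); q=L[k]; print('core top',len(q),np.median(q[:,2]).round(1),np.percentile(q[:,2],[25,75,90]).round(1),cv2.minEnclosingCircle(q[q[:,2]>20][:,:2].astype(np.float32)))
k=(V<75)&(lat<26)&(L[...,2]>41)&(L[...,2]<49)&(lat>18); q=L[k]; print('cap rim',len(q),np.median(q[:,2]).round(1),cv2.minEnclosingCircle(q[:,:2].astype(np.float32)),np.linalg.lstsq(np.c_[q[:,:2],np.ones(len(q))],q[:,2],rcond=None)[0].round(3))
k=((H<14)|(H>172))&(S>100)&(V>70)&(lat<14)&(L[...,2]>40); print('tip',L[k].mean(0).round(1))
br=(lat<18)&(lat>9)&(H>15)&(H<28)&(S>90)&(L[...,2]<33)&(L[...,2]>27.5); print('floor',np.median(L[br][:,2]).round(1),br.sum())
E
```

```text
ft_force: [-0.0, -0.6, -0.0]
width: 0.0825
grip_force: 0.0
ft_force: [0.1, -0.1, -0.5]
width: 0.0941
grip_force: 0.0
core top 1144 23.2 [22.6 23.8 31.8] ((0.8822939395904541, 5.198932647705078), 33.00265121459961)
cap rim 598 43.0 ((-0.500934362411499, 1.1697347164154053), 22.896100997924805) [ 0.0000e+00 -7.0000e-03  4.2975e+01]
tip [-0.1  0.4 43.3]
floor 29.1 171
```

Arbor tip and rim reads look right, but the core's face reads slightly low. One more check against fixed references.

```bash
python3 - <<'E'
from h import *
f=np.load('fixt.npz'); s,n=f['s'],f['n']; B=frame(n)
im,W=cloud('wrist'); 
def rep(im,W,c=(0,0)):
  L=(W-s)@np.c_[B[:,0],B[:,1],n]*1e3
  hsv=cv2.cvtColor(im,cv2.COLOR_RGB2HSV); H,S,V=[hsv[...,i].astype(int) for i in range(3)]
  x,y,z=L[...,0]-c[0],L[...,1]-c[1],L[...,2]; lat=np.hypot(x,y)
  P=lambda k:(k.sum(),np.percentile(z[k],[10,50,90]).round(1) if k.sum() else None)
  g=(abs(H-75)<22)&(S>90)
  print('core face',P(g&(lat>24.5)&(lat<29)&(z>15)),'tip',P(((H<14)|(H>172))&(S>100)&(lat<4)&(z>38)),'cup rim',P((S<60)&(V>120)&(lat>31.5)&(lat<40)&(z<0)&(z>-14)),'raked',P((S<80)&(V<120)&(abs(x)<46)&(abs(y)<46)&(lat>43)&(z<-15)&(z>-27)))
  print('cap rim',P((V<75)&(lat>19.5)&(lat<22.5)&(z>38)&(z<49)),'stop block',P((H>15)&(H<28)&(S>90)&(lat<16)&(lat>9)&(z>35)))
rep(im,W)
z=np.load('w.npz')   # on-mat picture, not fixture
E
python3 tq.py
```

```text
core face (np.int64(530), array([22.2, 23.1, 24. ])) tip (np.int64(72), array([42.4, 44.6, 45.7])) cup rim (np.int64(547), array([-10.7,  -5.8,  -4.7])) raked (np.int64(2170), array([-22.2, -21.2, -20.3]))
cap rim (np.int64(395), array([42. , 43. , 43.8])) stop block (np.int64(319), array([39.7, 40.5, 41.4]))
force tool [0.  0.9 0.7] torque tool [-0.2   0.31  0.02] tcp B [ 3.000e-01 -1.000e-01  1.154e+02] yaw 60.5 tilt 0.1 q7 -1.97
```

```bash
python3 - <<'E'
from h import *
f=np.load('fixt.npz'); s,n=f['s'],f['n']; B=frame(n)
ims=[cloud('wrist') for _ in range(6)]; im=ims[0][0]; W=np.mean([w for _,w in ims],0)
L=(W-s)@np.c_[B[:,0],B[:,1],n]*1e3; hsv=cv2.cvtColor(im,cv2.COLOR_RGB2HSV); H,S,V=[hsv[...,i].astype(int) for i in range(3)]
x,y,z=[L[...,i] for i in range(3)]; lat=np.hypot(x,y); a=np.degrees(np.arctan2(y,x))%360
k=(lat>5.5)&(lat<11.5)&(S<90)&(z>24)&(z<36); print('steel',k.sum()); 
for side in (0,1):
  q=k&((abs((a-70+90)%360-90)<60) if side==0 else (abs((a-250))<60))
  if q.sum(): print(side,q.sum(),'z',np.percentile(z[q],[10,50,90]).round(1),'ang',np.percentile(a[q],[10,50,90]).round(0),'lat',np.percentile(lat[q],[10,90]).round(1))
br=(H>15)&(H<28)&(S>90)&(lat>8)&(lat<16.5)
for c in range(0,360,10):
  q=br&(a>=c)&(a<c+10); print(c,q.sum(),np.median(z[q]).round(1) if q.sum()>2 else None,end=' | ')
print()
wm=(S<60)&(V>130)&(lat>18)&(lat<25)&(z>38); print('marks ang',np.round(sorted(a[wm]))[::6], 'tip xy',np.mean(L[((H<14)|(H>172))&(S>100)&(lat<7)&(z>42)],0).round(1))
E
```

```text
steel 8
0 8 z [31.2 31.7 32. ] ang [64. 71. 78.] lat [6.3 7.9]
0 23 40.5 | 10 21 40.6 | 20 24 40.6 | 30 23 40.5 | 40 23 40.6 | 50 24 40.6 | 60 19 26.7 | 70 19 26.5 | 80 19 26.6 | 90 19 26.5 | 100 25 29.0 | 110 19 28.9 | 120 7 29.0 | 130 1 None | 140 0 None | 150 47 35.3 | 160 43 39.1 | 170 31 40.5 | 180 29 40.4 | 190 24 40.6 | 200 22 40.6 | 210 22 40.8 | 220 22 40.5 | 230 12 30.3 | 240 13 26.7 | 250 16 26.7 | 260 15 26.5 | 270 14 26.5 | 280 24 29.0 | 290 25 29.0 | 300 25 28.6 | 310 2 None | 320 2 None | 330 5 40.5 | 340 21 40.8 | 350 22 40.6 | 
marks ang [136. 140. 142. 145. 317. 321. 324.] tip xy [-0.2  0.  44. ]
```

The pin reads about 1.2 mm above the pocket floor and hard against the stop edge (pin at 71°, pocket centre at 80°), so the cap hangs on friction just short of home. I'll regrip lightly, turn back a few degrees and let it spring up.

```bash

python3 -m handwheel '.2 0 0 20 0 0 0;.3 0 0 25 0 0 0;.3 0 0 20 0 0 0;.3 0 0 12 0 0 0;.3 0 0 6 0 0 0' 10 | tail -3
python3 -m handwheel '.4 0 0 3 0 0 0;1 0 0 0 0 0 0;1 0 0 0 0 0 0;1 0 0 0 0 0 0;1 0 0 0 0 0 0' | tail -3
python3 tq.py
python3 -m handwheel '1 0 0 0 0 0 0;1 0 0 0 0 0 0;1 0 0 0 0 0 0;1 0 0 0 0 0 0;1 0 0 0 0 0 0' | tail -3
python3 tq.py
```

```text
ft_force: [-0.2, -0.5, 0.1]
width: 0.0668
grip_force: 0.0
ft_force: [0.3, -0.6, 2.9]
width: 0.0457
grip_force: 10.0
force tool [-0.6 -0.6 -2.8] torque tool [-0.24  0.36 -0.02] tcp B [ 0.9  0.5 30.8] yaw 60.5 tilt 0.2 q7 -1.95
ft_force: [1.1, -4.0, 6.1]
width: 0.0455
grip_force: 10.0
force tool [ 0.6 -0.  -7.3] torque tool [-0.27  0.33 -0.07] tcp B [ 0.9  0.5 30.6] yaw 60.5 tilt 0.19 q7 -1.96
```

```bash

python3 -m handwheel '1 0 0 -.3 0 0 -.02;1 0 0 -.3 0 0 -.02;1 0 0 -.3 0 0 -.02;1 0 0 0 0 0 -.02;1 0 0 0 0 0 0' >/dev/null
python3 tq.py
python3 -m handwheel '1 0 0 -.4 0 0 0;1 0 0 -.4 0 0 0;1 0 0 0 0 0 0;1 0 0 0 0 0 0;1 0 0 0 0 0 0' >/dev/null
python3 tq.py; python3 chk.py|tail -2
```

```text
force tool [ 0.6 -0.8 -5.5] torque tool [0.41 0.47 0.01] tcp B [ 0.9  0.3 31.2] yaw 55.7 tilt 0.17 q7 -1.88
force tool [ 2.5 -3.6 -5.4] torque tool [ 0.82  0.69 -0.09] tcp B [ 0.8  0.2 31.9] yaw 55.9 tilt 0.16 q7 -1.88
floor out heights [20.5 27.3 29.5 40.6 41.7 42.2 42.8]
-180 34 27.8 | -165 38 27.6 | -150 44 29.9 | -135 74 30.0 | -120 38 28.5 | -105 0 None | -90 39 41.5 | -75 65 41.6 | -60 68 41.6 | -45 65 41.8 | -30 69 41.7 | -15 62 41.6 | 0 44 28.6 | 15 37 27.8 | 30 49 27.8 | 45 57 29.8 | 60 24 29.9 | 75 0 None | 90 158 35.1 | 105 74 41.3 | 120 80 41.5 | 135 70 41.6 | 150 62 41.6 | 165 38 41.4 | chk.py:8: RuntimeWarning: Mean of empty slice.
  k=(np.hypot(T[...,0],T[...,1])<12)&((H<14)|(H>172))&(S>90)&(T[...,2]<-16); print('tip now',T[k].mean(0).round(1),k.sum())
  ret = um.true_divide(
```

The cap rose by 1.1 mm into its pockets. Now I release, retract and check.

```bash

python3 -m handwheel '.5 0 0 0 0 0 0;.4 0 0 0 0 0 0;.3 0 0 0 0 0 0;.3 0 0 0 0 0 0;.3 0 0 0 0 0 0' | tail -3
python3 -m handwheel '.3 0 0 0 0 0 0;.3 0 0 -10 0 0 0;.3 0 0 -20 0 0 0;0 0 0 -30 0 0 0;0 0 0 -25 0 0 0' | tail -3
python3 -m handwheel '0 0 0 0 0 0 0;0 0 0 0 0 0 0;0 0 0 0 0 0 0;0 0 0 0 0 0 0;0 0 0 0 0 0 0' | head -1
python3 - <<'E'
from h import *
f=np.load('fixt.npz'); s,n=f['s'],f['n']; B=frame(n)
im,W=cloud('wrist'); L=(W-s)@np.c_[B[:,0],B[:,1],n]*1e3
hsv=cv2.cvtColor(im,cv2.COLOR_RGB2HSV); H,S,V=[hsv[...,i].astype(int) for i in range(3)]
x,y,z=[L[...,i] for i in range(3)]; lat=np.hypot(x,y); P=lambda k:(k.sum(),np.percentile(z[k],[10,50,90]).round(1))
print('core face',P((abs(H-75)<22)&(S>90)&(lat>24.5)&(lat<29)&(z>15)),'tip',P(((H<14)|(H>172))&(S>100)&(lat<4)&(z>38)))
k=(V<75)&(lat>18)&(lat<26)&(z>41)&(z<49); print('cap rim',P(k),cv2.minEnclosingCircle(L[k][:,:2].astype(np.float32)))
a=np.degrees(np.arctan2(y,x))%360; q=(H>15)&(H<28)&(S>90)&(lat>8)&(lat<16.5)&(z<33); 
for c in range(50,130,10): k=q&(a>=c)&(a<c+10); print(c,np.median(z[k]).round(1) if k.sum() else None,end=' ')
E
```

```text
ft_force: [-0.2, -0.1, 0.6]
width: 0.0653
grip_force: 0.0
ft_force: [0.5, -0.2, -0.2]
width: 0.076
grip_force: 0.0
clock: 46.78
core face (np.int64(527), array([24. , 24.9, 25.8])) tip (np.int64(71), array([42.3, 44.4, 45.7]))
cap rim (np.int64(666), array([43.3, 44.7, 45.6])) ((-0.6013367176055908, 0.6124813556671143), 23.3570499420166)
50 28.9 60 28.4 70 28.2 80 28.5 90 28.7 100 31.2 110 30.7 120 31.1
```

```bash
python3 -c "
from plant import r
print(r.close_job())"
```

```text
the job is handed in; nothing more can be done
None
```

The holder, core and cap are on the arbor with the cap locked in its pin pockets at about 34.6 mm out (34.5 expected), and I handed the job in at about 47 s; no verdict came back, and one picture I viewed (the cap close-up) exceeded the 800 x 600 limit.

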